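# Load the degassing chamber with self-closing tweezers and bolt its cover down

## Robot

A 7-joint arm with a two-finger parallel gripper is mounted at the origin on a cart in front of the work surface, level with it; the furniture and walls round the work are solid. World frame = base frame: x ahead of the robot, y to its left, z up, the work surface at z = 0. Lengths are in mm, angles in rad, forces in N, time in s.
With the tool pointing down it reaches from about 350 to 775 mm from the base axis. Payload 3.1 kg.
Tool frame: the origin (TCP) lies on the front face of the gripper's body, between the roots of the fingers; the fingertips stand ctrl.tip_extent ahead of it and the grasp point (between the pads) lies 54 mm ahead of it (ctrl.tip_extent is the distance from the TCP to the fingertips, in mm); z points along the fingers, y is the line along which they close (so a half turn about z gives the same grasp; the last joint's range is limited). The gripper opens to 85 mm and grips with 20 to 120 N. Pads are 22 mm wide; open, the fingers measure 114 mm over their backs; the gripper's body (76 mm by 85 mm) begins 54 mm behind the grasp point. The pads swing forward as they close: fully open they stand 13 mm farther back than shut.
Start: joints at [-1.171, 0.311, 0.014, 1.512, -0.004, 1.319, -0.027], TCP at [235.136, 497.219, 303.904] pointing down, gripper open.
Joint ranges: [-2.7, 2.7], [-0.3, 1.91], [-1.27, 1.3], [0.12, 2.57], [-1.44, 4.58], [0.2, 2.03], [-3.05, 3.05]. Speed limits (rad/s): [2.79, 2.79, 3.14, 3.14, 3.14, 3.14, 3.14].

## Interface

Orientations are given as [roll, pitch, yaw] about the fixed x, y, z axes, in that order (R = Rz(yaw) Ry(pitch) Rx(roll)).
In Python, from bench import sensors, capture, finish_job, ctrl gives the robot as it stands.
- The arm moves only by the shell command python3 -m pendant 'ROWS' [OPENING] [FORCE]. ROWS is text: rows parted by semicolons, each of 4 numbers parted by spaces: the shift along the world's x, y, z in mm, then the turn about the world's z in rad. A call has 1 to 8 rows; each row shifts and turns the commanded pose from where the row before left it; what a row does not reach is not made up. A row lasts 1/8 s, in which the tool goes at most 62.5 mm and 10.7 degrees, less where a joint would pass 70% of its speed; a pose out of reach is approached as far as the arm can. A call is refused whole if a number of a shift passes 62.5 or a number of a turn 0.188, either way. A call with a gripper value outside its range is refused whole. OPENING is the finger opening in mm, from 0 to 85.4, set as the call begins (- or left out, the last holds). The fingers move at their own pace and stop on an object; FORCE is the grip in N (left out, the last holds). Time passes only in rows, so rows that do not move let the fingers close. It gives the time, the measured TCP pose, the force, the opening and the grip force at its end, in the units of the state.
- sensors.observe(): the state, without advancing time (a new reading comes with each control period).
- capture(name): name is "scene" or "top"; returns a dict with "image" (480x640x3 uint8, red, green, blue), "K" (3x3 intrinsics, pixels), "k1" (the pictures are not rectified: a ray, as slopes to the right and down, at radius r is drawn at 1 + k1 r^2 times it, then the intrinsics apply), "R" (3x3) and "t" (3): a world point X has camera coordinates R X + t. Camera axes: x right, y down, z forward; pixel columns grow to the right and rows downward; lengths in mm; the calibration is good to about 2 mm. A picture is of the moment at which its call begins. There is no depth.
- finish_job(): hands the job in; it is judged then, once.
The state is a dict: "time_s": time; "q": joint angles; "dq": joint speeds; "tau": joint torques, N m; "eef_pos": TCP position; "tcp_rot": TCP orientation; "force": force on the tool from outside, world axes, zero at the start; "ft_torque": the same for the moment, N m; "gripper_width": finger opening in mm; "finger_force": force on a finger pad.
Only numpy, scipy, OpenCV 4.12 (cv2) and the standard library are available. Lean on these libraries where they do the work, as an engineer would, in place of code of your own. Each camera call takes 0.05 s, during which the arm holds its last target. There are 200 camera calls.

## Task

With the self-closing tweezers (squeeze the bows and the jaws open, ease off and they grip), put every ceramic block from the blue mat into the open vacuum chamber, each flat on its floor, side by side and never touched by the gripper itself. Then swing the cover shut and tighten its four wing screws clockwise in cross order (diagonal partner next) in two rounds, first all about half way (some 45 degrees), then all home to the stop. The tweezers must end hung back in their stand, and the bystanders stay where they are.

Things in the scene. Friction and masses are not known exactly. Their poses are not given: they have to be found in the camera images.
- block_0: cream ceramic block, a box 24 (its x) x 42 (its y) x 24 (its z) mm, 45 g; origin at the centre of its underside, z up. The blocks start on a fixed blue mat 2 mm thick. It may be absent
- block_1: cream ceramic block, a box 24 (its x) x 42 (its y) x 24 (its z) mm, 45 g; origin at the centre of its underside, z up. The blocks start on a fixed blue mat 2 mm thick. It may be absent
- block_2: cream ceramic block, a box 24 (its x) x 42 (its y) x 24 (its z) mm, 45 g; origin at the centre of its underside, z up. The blocks start on a fixed blue mat 2 mm thick. It may be absent
- block_3: cream ceramic block, a box 24 (its x) x 42 (its y) x 24 (its z) mm, 45 g; origin at the centre of its underside, z up. The blocks start on a fixed blue mat 2 mm thick. It may be absent
- screw_fl (a joint): turn of the near left wing screw, rad: 0 to 0.2 loose (start), 0.8 half way, 1.6 home at its stop; grows clockwise from above; friction 0.06 N m, stays where left. With the cover shut its axis is at chamber x -53, y +72 mm. Brass wing: a bar 40 x 8 mm, 18 mm high, its middle 82 mm above the table; at value q its long direction is the chamber's x axis turned by -q
- screw_fr (a joint): turn of the near right wing screw, rad: 0 to 0.2 loose (start), 0.8 half way, 1.6 home at its stop; grows clockwise from above; friction 0.06 N m, stays where left. With the cover shut its axis is at chamber x -53, y -72 mm. Brass wing: a bar 40 x 8 mm, 18 mm high, its middle 82 mm above the table; at value q its long direction is the chamber's x axis turned by -q
- screw_bl (a joint): turn of the far left wing screw, rad: 0 to 0.2 loose (start), 0.8 half way, 1.6 home at its stop; grows clockwise from above; friction 0.06 N m, stays where left. With the cover shut its axis is at chamber x +53, y +72 mm. Brass wing: a bar 40 x 8 mm, 18 mm high, its middle 82 mm above the table; at value q its long direction is the chamber's x axis turned by -q
- screw_br (a joint): turn of the far right wing screw, rad: 0 to 0.2 loose (start), 0.8 half way, 1.6 home at its stop; grows clockwise from above; friction 0.06 N m, stays where left. With the cover shut its axis is at chamber x +53, y -72 mm. Brass wing: a bar 40 x 8 mm, 18 mm high, its middle 82 mm above the table; at value q its long direction is the chamber's x axis turned by -q
- chamber: aluminium vacuum chamber, an open box 150 (x) x 190 (y) x 44 mm, fixed to the table; origin at the centre of its underside, z up, hinge side at +x, yaw small. Walls and floor 12 mm thick: inside 126 x 166 mm, floor 12 mm above the table; red gasket on the rim; a steel port sticks out 28 mm at +y
- cover (a joint): angle of the grey hinged cover, rad: 0 shut on the gasket, 1.57 upright; starts at 1.60 to 1.72, stop at 1.75. Stiff hinge: stays where left, swings with about 5 N at its edge. Hinge line along the chamber's y, at chamber x +75 mm, 46 mm above the table. Plate 8 mm thick, 190 mm wide, free edge 150 mm from the hinge, with a 44 mm wide tab reaching 18 mm further. It carries the screws
- cover_edge (a point): point on the middle line of the cover's outer face (upper face when shut), 140 mm from the hinge line: push or press here to swing it shut. 54 mm above the table when shut. Axes: with the cover shut as the chamber's, z out of the outer face
- tweezers: self-closing steel cross-lock tweezers, upright, 110 mm tall, 104 g; origin midway between the lower ends of the jaws, z up along the tool, y the direction in which the bows are squeezed and the jaws open. The arms cross, so squeezing the bows opens both jaws. Jaws: rubber-faced, 12 mm wide (x), 18 mm high, 6.5 mm thick, 18 mm apart when shut and 38 mm fully open
- tweezers_grip (a point): midway between the two ribbed bows (22 mm wide, 26 mm high), 81 mm above the tips. Width over the bows: 62 mm free; they give springily (1.8 N/mm each): empty jaws start to open at about 45 mm (12 N), are fully open at 22 mm (14 N). Easing off round a 24 mm block: jaws touch it at 38 mm; at 48 mm they clamp it with 7 N and the tool is still held with 5 N; at 56 mm the bows are free
- jaw_left (a joint): opening of one jaw, m: 0 shut, 0.010 fully open; the gap between the jaws is 18 mm plus both jaw values
- jaw_right (a joint): opening of the other jaw, m: 0 shut, 0.010 fully open
- tweezers_bar (a point): centre of the underside of the steel cross bar of the tweezers, 52 mm above the tips. The bar is 68 mm long (tool x), 9 mm wide (y), 6 mm high. Above it a spine, 12 x 9 mm, runs up between the bows to 110 mm above the tips
- stand: tweezers stand, fixed: black foot 80 x 70 x 6 mm, two aluminium uprights 52 mm apart along its x, each with a seat 14 mm wide (y) between two splayed lips 12 mm high. The tweezers hang with the cross bar on both seats, their x along the stand's x, tips 14 mm above the table. Origin at the centre of the underside, z up
- stand_seat (a point): point midway between the two seats, 66 mm above the table; the cross bar's underside rests at this height
- grease_tin: bystander: round white tin, 60 x 28 mm; origin at the centre of its underside
- tape: bystander: roll of yellow tape lying flat, 66 x 18 mm; origin at the centre of its underside
- glue_bottle: bystander: small white bottle with an orange cap, 21 x 38 mm, upright; origin at the centre of its underside
- wrench: bystander: small steel wrench, 21 x 151 x 5 mm, along its y; origin at the centre of its underside
- marker: bystander: white marker with a red cap, 16 x 128 x 18 mm, along its y; origin at the centre of its underside
There are look-alikes about, which are no part of the job. Leave any orange look-alike of the tweezers alone.

How it is judged:
By the outcome, as a careful person would: the job done as asked, in the order asked, and still so for the second after the job is handed in, with the robot touching nothing.
Of block_0, block_1, block_2, block_3 only 2 to 3 are there at a start; the rules pass over those that are not, and their reading is None.
At some moment in a run one of block_0, block_1, block_2, block_3 may be knocked a few centimetres aside while the robot is not near it.
It also fails if it takes over 208 s, if anything falls off the work surface, if the arm or the gripper's body presses on something with over 40 N, if the wrist force passes 120 N, or if a joint passes its speed limit or range.

## Working session

There is one attempt and no reset: what is moved stays moved. The work goes in short steps, Python scripts to look and compute and a shell command to move; the robot and the scene stay as the last step left them, time stands still between calls to the robot, and variables do not carry over. Pictures are saved under pics/ and viewed, at most 14 in all, crops included, and the job is handed in when it is done.

```bash
ls; mkdir -p pics
cat > h.py <<'E'
import numpy as np, cv2
from bench import sensors, capture, ctrl
def snap(name,cam):
    c=capture(cam); cv2.imwrite('pics/'+name+'.png',c['image'][:,:,::-1]); np.savez('pics/'+name+'.npz',**c); return c
def load(name): return dict(np.load('pics/'+name+'.npz'))
def px2w(c,uv,z):
    uv=np.atleast_2d(np.array(uv,float)); K=c['K']; d=np.c_[(uv[:,0]-K[0,2])/K[0,0],(uv[:,1]-K[1,2])/K[1,1]]
    k=float(c['k1']); s=d.copy()
    for _ in range(20): s=d/(1+k*(s**2).sum(1,keepdims=True))
    R=c['R'];o=-R.T@c['t']; r=np.c_[s,np.ones(len(s))]@R
    return o+r*((z-o[2])/r[:,2])[:,None]
def w2px(c,X):
    X=np.atleast_2d(np.array(X,float)); p=X@c['R'].T+c['t']; s=p[:,:2]/p[:,2:]
    s=s*(1+float(c['k1'])*(s**2).sum(1,keepdims=True)); K=c['K']
    return np.c_[s[:,0]*K[0,0]+K[0,2],s[:,1]*K[1,1]+K[1,2]]
E
python3 - <<'E'
from h import *
for n in('scene','top'):
    c=snap(n+'0',n); print(n,-c['R'].T@c['t'],c['R'].round(2).tolist(),c['K'].round(0).tolist(),c['k1'])
s=sensors.observe(); print(s, ctrl.tip_extent)
E
```

```text
pics
scene [-122.17758009 -955.21794674  802.62945887] [[0.84, -0.55, -0.0], [-0.28, -0.43, -0.86], [0.47, 0.72, -0.51]] [[592.0, 0.0, 323.0], [0.0, 592.0, 239.0], [0.0, 0.0, 1.0]] 0.04896344572426537
top [ 415.28123524    3.96639683 1292.4639414 ] [[-0.01, -1.0, 0.02], [-1.0, 0.0, -0.08], [0.08, -0.02, -1.0]] [[436.0, 0.0, 310.0], [0.0, 436.0, 248.0], [0.0, 0.0, 1.0]] -0.030638218013242874
{'time_s': 0.1, 'q': array([-1.17067926,  0.3116257 ,  0.01397768,  1.5129067 , -0.00440551,
        1.3191931 , -0.02718986]), 'dq': array([ 0.00141258, -0.00196603, -0.00271077, -0.00203333,  0.00073277,
       -0.0005646 , -0.00098058]), 'tau': array([ 7.38245617e-04, -3.80852330e+01,  1.46710477e-01, -2.31241179e+01,
        1.23125652e-02,  8.04348994e-03,  1.32508481e-05]), 'eef_pos': array([234.9289626 , 496.74490396, 302.93643977]), 'tcp_rot': array([-3.13949206e+00,  7.81747726e-05,  2.69987549e+00]), 'force': array([0.45221489, 0.38400014, 0.87260861]), 'ft_torque': array([-0.00561273,  0.01744714, -0.01940655]), 'finger_force': 0.0, 'gripper_width': 85.6321983726233} 72.6
```

View pics/top0.png

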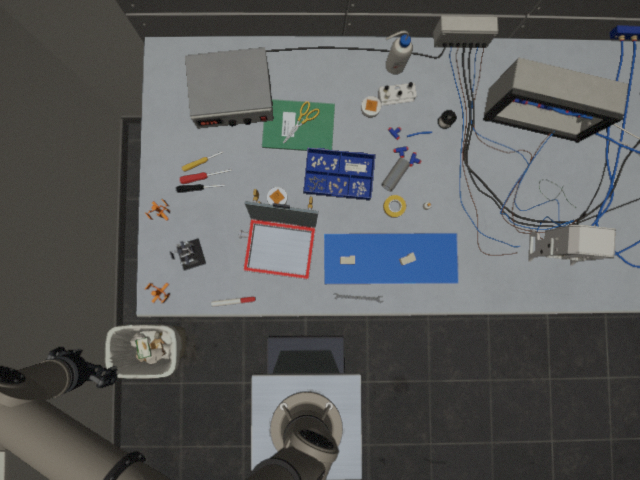

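View pics/scene0.png

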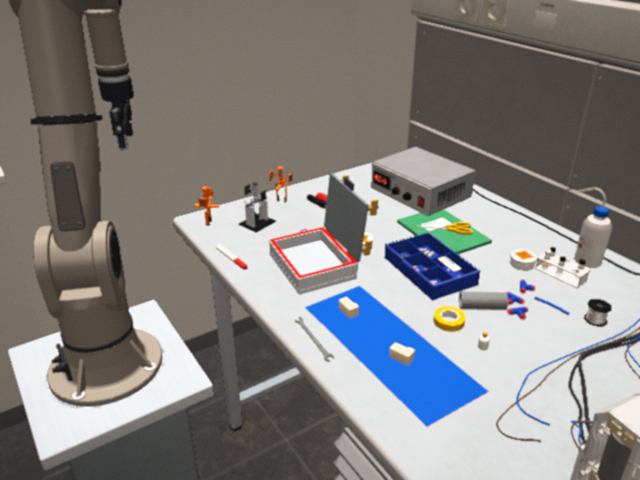

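Run:
```python
from h import *
T=load('top0');S=load('scene0')
a=cv2.resize(T['image'][225:285,150:230],None,fx=5,fy=5,interpolation=cv2.INTER_CUBIC)
b=cv2.resize(S['image'][172:240,230:290],(300,340),interpolation=cv2.INTER_CUBIC)[:300]
top=np.hstack([a,b[:, :300]])
a2=cv2.resize(T['image'][185:285,235:325],(400,444))[:300*444//400]
b2=cv2.resize(T['image'][240:280,330:430],(400,160),interpolation=cv2.INTER_CUBIC)
bot=np.zeros((300,700,3),np.uint8); r=cv2.resize(T['image'][195:285,235:325],(300,300),interpolation=cv2.INTER_CUBIC); bot[:,:300]=r; bot[:160,300:]=b2
cv2.imwrite('pics/crop1.png',np.vstack([top,bot])[:,:,::-1])
def wcent(c,box,f,z):
    y0,y1,x0,x1=box; im=c['image'][y0:y1,x0:x1].astype(float); w=f(im); n,l,st,ce=cv2.connectedComponentsWithStats((w>.3).astype(np.uint8))
    out=[]
    for i in range(1,n):
        if st[i,4]<30: continue
        m=cv2.dilate((l==i).astype(np.uint8),np.ones((3,3)))*w
        M=cv2.moments(m.astype(np.float32)); u=M['m10']/M['m00']+x0; v=M['m01']/M['m00']+y0
        ang=.5*np.arctan2(2*M['mu11'],M['mu20']-M['mu02'])
        P=px2w(c,[[u,v],[u+np.cos(ang),v+np.sin(ang)]],z); d=P[1]-P[0]
        out.append((P[0].round(1).tolist(),'longaxis yaw',round(float(np.arctan2(d[1],d[0])),3),st[i,4],(round(u,1),round(v,1))))
    return out
f=lambda im: np.clip((im[...,0]-30)/170,0,1)
for o in wcent(T,(238,278,328,455),f,14): print('T',o)
for o in wcent(S,(285,400,320,440),f,14): print('S',o)
# gasket
for n,c,box in(('T',T,(215,285,235,325)),('S',S,(220,290,260,365))):
    y0,y1,x0,x1=box; im=c['image'][y0:y1,x0:x1].astype(int); m=((im[...,0]>120)&(im[...,1]<90)&(im[...,2]<90)).astype(np.uint8)
    pts=np.argwhere(m)[:,::-1]+[x0,y0]; W=px2w(c,pts,45)[:,:2].astype(np.float32)
    print(n,len(pts),cv2.minAreaRect(W))
# stand foot black
for n,c,box in(('T',T,(230,278,165,212)),('S',S,(195,235,230,285))):
    y0,y1,x0,x1=box; im=c['image'][y0:y1,x0:x1].astype(int); m=(im.max(2)<60).astype(np.uint8)
    k,l,st,ce=cv2.connectedComponentsWithStats(m); i=1+st[1:,4].argmax(); pts=np.argwhere(l==i)[:,::-1]+[x0,y0]
    W=px2w(c,pts,6)[:,:2].astype(np.float32); print('foot',n,len(pts),cv2.minAreaRect(W))
```

```text
T ([484.6, -303.1, 14.0], 'longaxis yaw', -1.15, np.int32(138), (407.7, 258.6))
T ([482.7, -124.9, 14.0], 'longaxis yaw', -1.509, np.int32(133), (347.5, 259.6))
S ([582.5, -186.9, 14.0], 'longaxis yaw', -1.174, np.int32(2939), (401.1, 306.2))
S ([486.8, -123.7, 14.0], 'longaxis yaw', -1.617, np.int32(331), (348.2, 306.1))
S ([366.4, -289.0, 14.0], 'longaxis yaw', -1.541, np.int32(3185), (346.9, 372.9))
S ([488.9, -301.0, 14.0], 'longaxis yaw', -1.193, np.int32(435), (401.6, 352.2))
T 625 ((514.5580444335938, 74.66558837890625), (185.91172790527344, 148.5158233642578), 82.08671569824219)
S 306 ((551.9154052734375, 66.77633666992188), (183.01988220214844, 216.17799377441406), 81.97997283935547)
foot T 306 ((502.57244873046875, 337.2490539550781), (74.76852416992188, 64.94611358642578), 17.35688591003418)
foot S 189 ((499.94207763671875, 328.3576354980469), (71.72792053222656, 67.94086456298828), 23.48564338684082)
```

View pics/crop1.png

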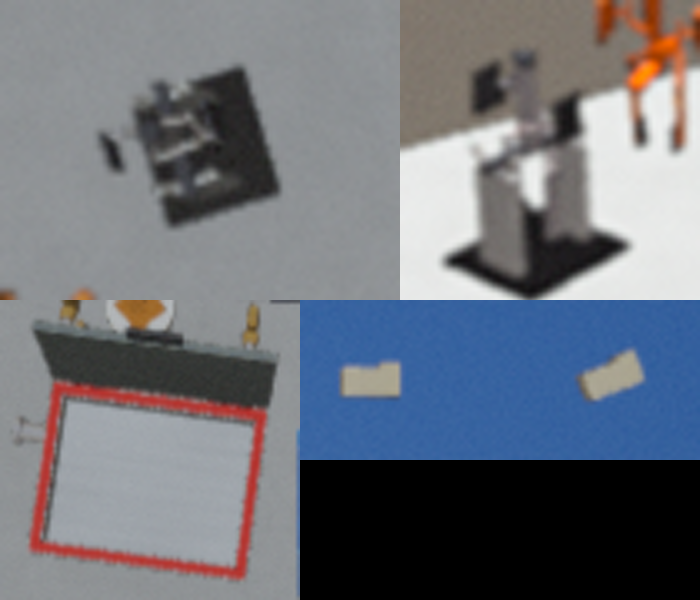

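The top picture shows blocks at (347.5,259.6) and (407.7,258.6), the gasket round (280,248) and the stand foot round (188,253). The steel tweezers hang in that stand, and two orange copies stand nearby. I'll move above the stand while cross-checking the bows in both views.

```bash
python3 - <<'E'
from h import *
T=load('top0');S=load('scene0')
print(px2w(T,[[172,255],[191,247],[181.5,251]],95).round(1).tolist())
print(px2w(S,[[247.4,189.4],[263.6,195.4],[255.5,192.4]],95).round(1).tolist())
print(w2px(T,[[503,337.5,95]]),w2px(S,[[503,337.5,95]]))
E
python3 -m pendant '45 -26.5 0 0.124;45 -26.5 0 0.124;45 -26.5 0 0.124;45 -26.5 0 0.124;45 -26.5 0 0.124;44 -26.5 0 0.124;0 0 -30 0;0 0 -30 0' 85
python3 -m pendant '0 0 0 0;0 0 0 0'
python3 -c "
from h import *
snap('t1','top');snap('s1','scene')
a=cv2.imread('pics/t1.png')[215:300,130:230];b=cv2.imread('pics/s1.png')[140:240,200:300]
cv2.imwrite('pics/crop2.png',np.hstack([cv2.resize(a,(400,340),interpolation=2),cv2.resize(b,(400,400),interpolation=2)[:340]]))"
```

```text
[[493.3, 366.1, 95.0], [515.1, 314.2, 95.0], [504.2, 340.2, 95.0]]
[[495.2, 359.8, 95.0], [514.5, 304.2, 95.0], [504.9, 331.7, 95.0]]
[[182.46412678 251.42765193]] [[253.84875685 191.76703405]]
time_s: 1.1
eef_pos: [504.9, 337.2, 242.7]
tcp_rot: [-3.142, -0.0, -2.842]
force: [0.2, 0.0, -0.3]
gripper_width: 84.8
finger_force: 0.0
time_s: 1.35
eef_pos: [504.4, 338.6, 244.8]
tcp_rot: [3.141, 0.001, -2.839]
force: [-0.1, 0.5, 0.2]
gripper_width: 84.9
finger_force: 0.0
```

View pics/crop2.png

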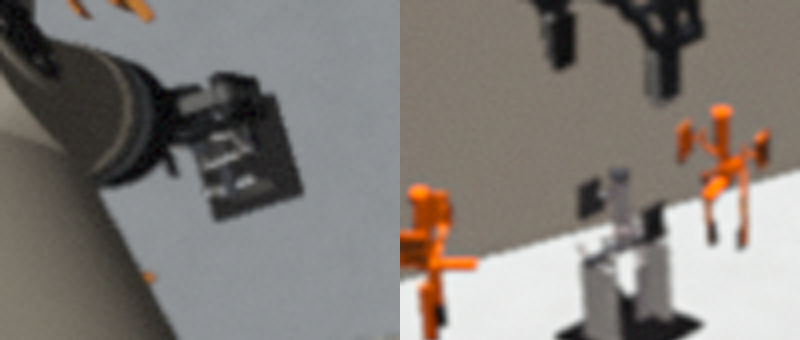

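```bash
python3 - <<'E'
from h import *
S=load('s1');T=load('t1')
print(w2px(S,[[504.4,338.6,184],[504.4,338.6,124],[508,338,124],[504,334,124]]).round(1).tolist())
E
python3 -m pendant '0 -1 -20 0.02;0 0 -15 0;0 0 -15 0;0 0 -10 0;0 0 -10 0;0 0 -10 0;0 0 -8 0;0 0 -8 0' 85
```

```text
[[252.0, 160.7], [253.4, 181.6], [254.7, 181.4], [254.1, 182.3]]
time_s: 2.45
eef_pos: [504.2, 337.3, 147.5]
tcp_rot: [3.141, 0.0, -2.819]
force: [-0.5, -0.6, 0.8]
gripper_width: 84.7
finger_force: 0.0
```

```bash
python3 -m pendant '0 0 1.5 0;0 0 0 0;0 0 0 0;0 0 0 0' 60 20
python3 -m pendant '0 0 0 0;0 0 0 0;0 0 0 0;0 0 0 0' 48 20
python3 -m pendant '0 0 0 0;0 0 0 0;0 0 0 0;0 0 0 0' 46 20
```

```text
time_s: 2.95
eef_pos: [504.3, 337.5, 149.8]
tcp_rot: [3.141, 0.001, -2.819]
force: [-0.2, 0.4, 0.7]
gripper_width: 60.4
finger_force: 1.5
time_s: 3.45
eef_pos: [504.6, 337.7, 151.1]
tcp_rot: [3.141, 0.002, -2.819]
force: [-2.5, -1.2, 6.2]
gripper_width: 47.6
finger_force: 9.9
time_s: 3.95
eef_pos: [504.6, 337.7, 151.5]
tcp_rot: [3.141, 0.002, -2.82]
force: [-2.6, -1.1, 7.2]
gripper_width: 46.5
finger_force: 11.4
```

```bash
python3 -m pendant '0 0 3 0;0 0 3 0;0 0 5 0;0 0 8 0;0 0 12 0;0 0 20 0;0 0 30 0;0 0 35 0'
python3 -m pendant '0 0 0 0;0 0 0 0'
python3 -c "
from h import *
snap('t2','top');snap('s2','scene')
a=cv2.imread('pics/t2.png')[215:300,130:230];b=cv2.imread('pics/s2.png')[120:240,200:300]
cv2.imwrite('pics/crop3.png',np.hstack([cv2.resize(a,(400,340),interpolation=2),cv2.resize(b,(400,480),interpolation=2)[:340]]))"
```

```text
time_s: 4.95
eef_pos: [503.9, 337.1, 266.6]
tcp_rot: [-3.141, -0.0, -2.819]
force: [0.0, 0.7, -1.5]
gripper_width: 46.3
finger_force: 11.1
time_s: 5.2
eef_pos: [503.8, 337.0, 265.1]
tcp_rot: [-3.141, -0.001, -2.819]
force: [-0.8, -0.2, -1.1]
gripper_width: 46.3
finger_force: 11.1
```

View pics/crop3.png

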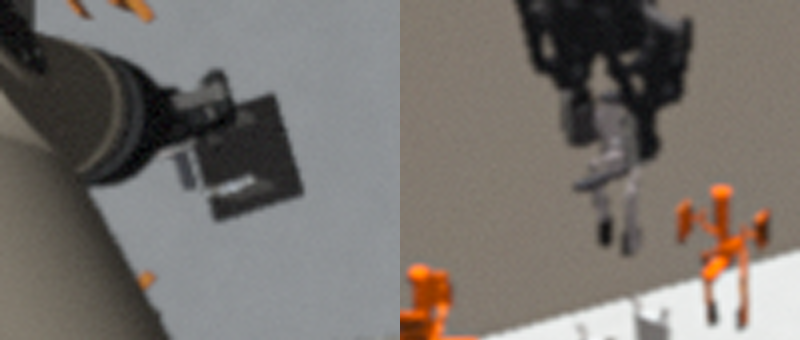

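```bash
python3 -m pendant '-1 -20 0 -0.1;-1 -33 0 -0.14;-1 -35 0 -0.14;-1.5 -35 0 -0.14;-1.5 -35 0 -0.14;-1.5 -35 0 -0.14;-1.5 -35 0 -0.14;-1.5 -35 0 -0.14' >/dev/null
python3 -m pendant '-1.5 -35 0 -0.14;-1.5 -35 0 -0.14;-1.5 -35 0 -0.14;-1.5 -35 0 -0.14;-1.5 -35 0 -0.14;-1.5 -33 0 -0.1;0 0 0 -0.004;0 0 -40 0' >/dev/null
python3 -m pendant '0 0 -20 0;0 0 -10 0;0 0 0 0;0 0 0 0'
cat > blk.py <<'E'
from h import *
import sys
def blocks(c,boxes=None,z=14):
    im=c['image'].astype(int); hsv=cv2.cvtColor(c['image'],cv2.COLOR_RGB2HSV)
    m=((im[...,0]>105)&(im[...,0]>im[...,2]+8)&(im[...,1]>100)).astype(np.uint8)
    n,l,st,ce=cv2.connectedComponentsWithStats(m); o=[]
    for i in range(1,n):
        if st[i,4]<60: continue
        w=px2w(c,ce[i],z)[0]
        if 400<w[0]<570 and -420<w[1]<170: o.append((ce[i].round(1).tolist(),w.round(1).tolist(),int(st[i,4])))
    return o
if __name__=='__main__':
    n=sys.argv[1]
    for cam in('top','scene'):
        c=snap(cam+n,cam); print(cam,blocks(c))
E
python3 blk.py 3
python3 -c "
from h import *
a=cv2.imread('pics/top3.png')[230:290,310:430];b=cv2.imread('pics/scene3.png')[210:380,300:440]
cv2.imwrite('pics/crop4.png',np.vstack([cv2.resize(a,(480,240),interpolation=2),cv2.resize(b,(480,583),interpolation=2)[:360]]))"
```

```text
time_s: 7.8
eef_pos: [485.3, -133.7, 196.2]
tcp_rot: [3.14, 0.0, 1.58]
force: [-0.3, 0.6, -0.2]
gripper_width: 46.0
finger_force: 11.1
top []
scene [([298.7, 252.4], [510.5, 122.5, 14.0], 585), ([348.2, 306.9], [485.2, -126.0, 14.0], 240), ([401.7, 353.1], [487.2, -303.1, 14.0], 323)]
```

View pics/crop4.png

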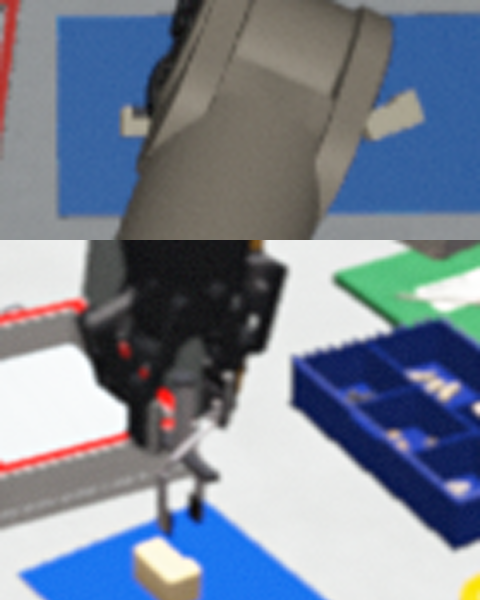

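```bash
python3 - <<'E'
from h import *
S=load('scene3')
print(w2px(S,[[485.3,-133.7,58.7],[495.3,-133.7,58.7],[485.3,-123.7,58.7],[485.3,-133.7,68.7]]).round(1).tolist())
E
python3 -m pendant '0 9 0 0;0 0 0 0;0 0 0 0' 22 22
python3 -m pendant '0 0 0 0;0 0 0 0;0 0 0 0;0 0 0 0' 22 25
python3 -c "
from h import *
c=snap('scene4','scene')
b=cv2.imread('pics/scene4.png')[260:340,310:400]
cv2.imwrite('pics/crop5.png',cv2.resize(b,(630,560),interpolation=2))"
```

```text
[[350.8, 291.9], [354.6, 290.4], [348.1, 289.6], [350.9, 288.1]]
time_s: 8.28
eef_pos: [484.7, -124.6, 195.5]
tcp_rot: [3.141, 0.0, 1.58]
force: [0.3, -0.9, -1.9]
gripper_width: 22.2
finger_force: 14.8
time_s: 8.78
eef_pos: [484.6, -124.8, 195.4]
tcp_rot: [-3.142, 0.0, 1.58]
force: [-0.3, -0.1, -0.2]
gripper_width: 22.4
finger_force: 14.8
```

View pics/crop5.png

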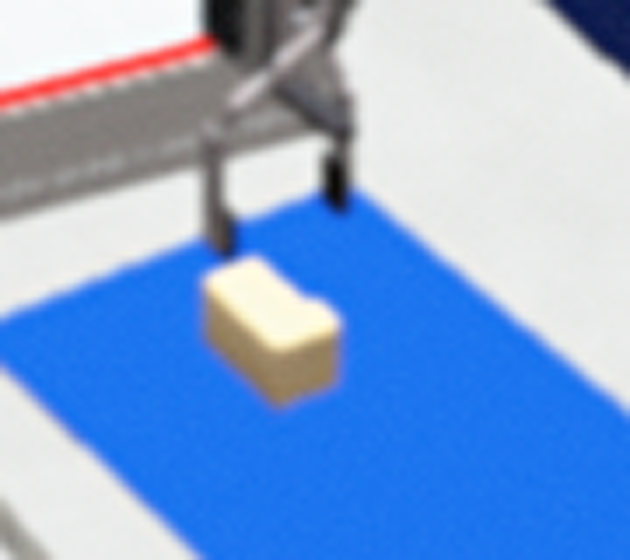

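```bash
python3 -m pendant '0 0 -8 0;0 0 -8 0;0 0 -8 0;0 0 -8 0;0 0 -6 0;0 0 -3 0;0 0 0 0;0 0 0 0'
python3 -c "
from h import *
c=snap('scene5','scene')
b=cv2.imread('pics/scene5.png')[260:340,310:400]
cv2.imwrite('pics/crop6.png',cv2.resize(b,(630,560),interpolation=2))"
```

```text
time_s: 9.82
eef_pos: [484.8, -124.9, 154.7]
tcp_rot: [3.141, 0.0, 1.58]
force: [0.4, -0.4, -0.9]
gripper_width: 22.3
finger_force: 14.8
```

View pics/crop6.png

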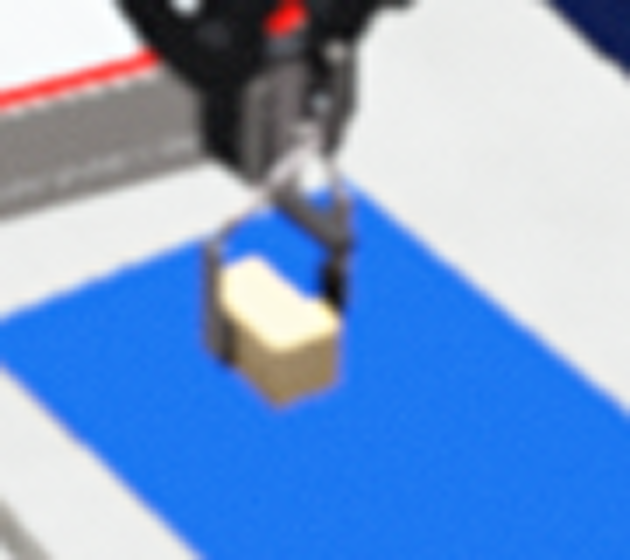

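```bash
python3 -m pendant '0 0 -2 0;0 0 -2 0;0 0 -1 0;0 0 0 0'
python3 -m pendant '0 0 -1 0;0 0 -1 0;0 0 0 0;0 0 0 0' 38 25
python3 -m pendant '0 0 0 0;0 0 0 0;0 0 0 0;0 0 0 0' 47 25
python3 -m pendant '0 0 3 0;0 0 4 0;0 0 8 0;0 0 15 0;0 0 15 0;0 0 15 0;0 0 0 0;0 0 0 0' 
python3 blk.py 6
python3 -c "
from h import *
b=cv2.imread('pics/scene6.png')[240:320,310:400]
cv2.imwrite('pics/crop7.png',cv2.resize(b,(630,560),interpolation=2))"
```

```text
time_s: 10.38
eef_pos: [484.6, -124.8, 149.3]
tcp_rot: [-3.141, -0.0, 1.58]
force: [-0.4, -0.7, -1.2]
gripper_width: 22.6
finger_force: 14.8
time_s: 10.88
eef_pos: [484.6, -124.8, 147.4]
tcp_rot: [-3.142, 0.0, 1.58]
force: [-0.1, 0.1, -0.5]
gripper_width: 38.1
finger_force: 12.3
time_s: 11.38
eef_pos: [484.6, -124.8, 147.4]
tcp_rot: [-3.142, -0.0, 1.58]
force: [0.4, -0.0, -1.5]
gripper_width: 47.2
finger_force: 6.3
time_s: 12.38
eef_pos: [484.4, -124.6, 207.2]
tcp_rot: [-3.141, -0.0, 1.58]
force: [-0.5, -0.3, -1.8]
gripper_width: 47.1
finger_force: 6.3
top [([407.4, 258.6], [484.5, -302.3, 14.0], 94)]
scene [([300.9, 254.1], [510.9, 112.7, 14.0], 603), ([347.6, 282.4], [537.1, -50.2, 14.0], 299), ([401.7, 353.1], [487.2, -303.1, 14.0], 323)]
```

View pics/crop7.png

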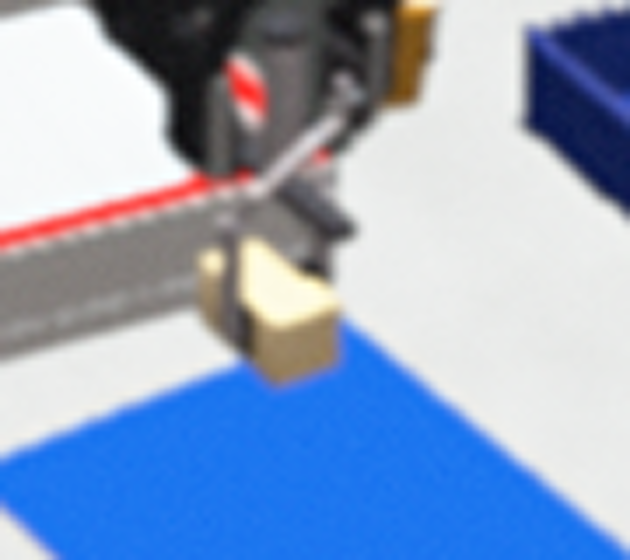

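```bash
python3 -m pendant '0 0 15 0;1.8 20 0 -0.02;1.8 30 0 -0.027;1.8 30 0 -0.025;1.8 30 0 -0.025;1.8 30 0 -0.025;2 24 0 -0.025;0 0 0 0'
python3 -m pendant '0 0 -10 0;0 0 -10 0;0 0 -10 0;0 0 -10 0;0 0 -10 0;0 0 -6 0;0 0 0 0;0 0 0 0'
python3 -m pendant '0 0 -2 0;0 0 -2 0;0 0 -2 0;0 0 0 0'
python3 -c "
from h import *
c=snap('scene7','scene')
b=cv2.imread('pics/scene7.png')[200:290,260:370]
cv2.imwrite('pics/crop8.png',cv2.resize(b,(660,540),interpolation=2))"
```

```text
time_s: 13.48
eef_pos: [495.9, 41.8, 222.9]
tcp_rot: [3.141, -0.001, 1.438]
force: [-0.3, 0.1, -1.4]
gripper_width: 46.9
finger_force: 6.3
time_s: 14.48
eef_pos: [496.0, 39.3, 166.7]
tcp_rot: [3.141, -0.0, 1.433]
force: [0.4, -0.1, -1.2]
gripper_width: 46.8
finger_force: 6.3
time_s: 14.98
eef_pos: [495.5, 39.2, 160.2]
tcp_rot: [-3.141, 0.0, 1.433]
force: [0.4, -0.7, -0.8]
gripper_width: 47.1
finger_force: 6.3
```

View pics/crop8.png

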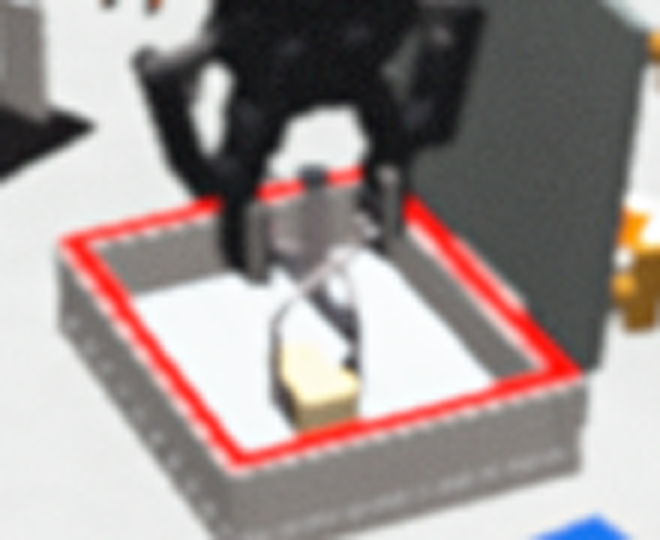

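```bash
python3 -m pendant '0 0 -1 0;0 0 -1 0;0 0 0 0;0 0 0 0'
python3 -m pendant '0 0 -1 0;0 0 0 0;0 0 0 0'
python3 -m pendant '0 0 -1 0;0 0 0 0;0 0 0 0'
python3 -m pendant '0 0 -1 0;0 0 0 0;0 0 0 0'
```

```text
time_s: 15.52
eef_pos: [495.7, 39.2, 158.4]
tcp_rot: [3.142, 0.0, 1.433]
force: [0.1, 0.0, -0.9]
gripper_width: 47.0
finger_force: 6.3
time_s: 15.9
eef_pos: [495.6, 39.2, 157.4]
tcp_rot: [3.142, 0.0, 1.433]
force: [-0.8, -0.0, -1.3]
gripper_width: 47.1
finger_force: 6.3
time_s: 16.27
eef_pos: [495.6, 39.2, 156.4]
tcp_rot: [-3.142, 0.0, 1.433]
force: [0.2, -0.2, -0.8]
gripper_width: 46.9
finger_force: 6.3
time_s: 16.65
eef_pos: [495.9, 39.3, 155.8]
tcp_rot: [3.141, -0.0, 1.433]
force: [-0.7, 0.9, 2.6]
gripper_width: 47.0
finger_force: 6.4
```

```bash
python3 -m pendant '0 0 1 0;0 0 0.5 0;0 0 0 0;0 0 0 0' 40 25
python3 -m pendant '0 0 1.5 0;0 0 1.5 0;0 0 0 0;0 0 0 0' 24 25
python3 -m pendant '0 0 3 0;0 0 5 0;0 0 8 0;0 0 12 0;0 0 15 0;0 0 20 0;0 0 0 0;0 0 0 0' 
python3 blk.py 8
python3 -c "
from h import *
b=cv2.imread('pics/scene8.png')[200:290,260:370]
cv2.imwrite('pics/crop9.png',cv2.resize(b,(660,540),interpolation=2))"
```

```text
time_s: 17.15
eef_pos: [495.4, 39.2, 156.6]
tcp_rot: [-3.141, 0.0, 1.433]
force: [-1.0, 0.1, -1.0]
gripper_width: 39.8
finger_force: 11.1
time_s: 17.65
eef_pos: [495.7, 39.2, 160.0]
tcp_rot: [3.141, -0.0, 1.433]
force: [-0.7, -0.1, -1.1]
gripper_width: 24.3
finger_force: 13.4
time_s: 18.65
eef_pos: [495.4, 39.3, 222.8]
tcp_rot: [-3.141, -0.0, 1.433]
force: [0.2, 0.1, -1.6]
gripper_width: 24.0
finger_force: 13.4
top [([407.4, 258.7], [484.4, -302.3, 14.0], 95)]
scene [([303.9, 257.6], [508.6, 94.8, 14.0], 734), ([401.7, 353.1], [487.2, -303.1, 14.0], 323)]
```

View pics/crop9.png

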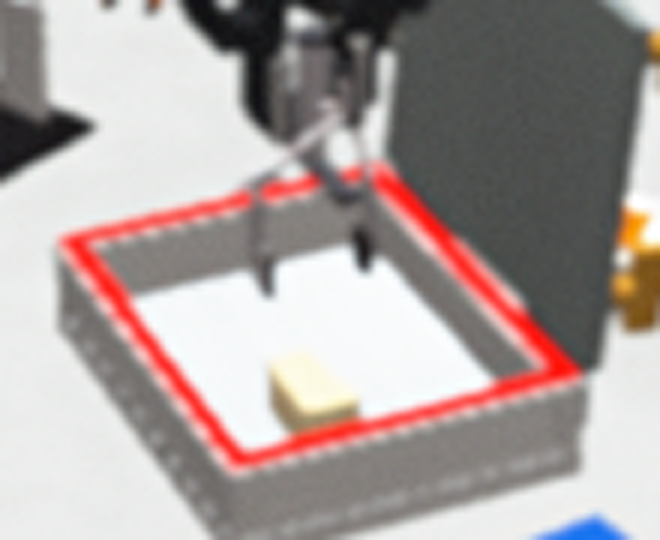

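```bash
python3 -m pendant '0 -15 0 0.03;-1 -30 0 0.05;-1 -30 0 0.05;-1 -30 0 0.05;-1 -30 0 0.05;-1 -30 0 0.05;-1 -30 0 0.05;-1 -30 0 0.05' >/dev/null
python3 -m pendant '-1 -30 0 0.05;-1 -30 0 0.05;-0.7 -30 0 0.05;0 -26 0 0.017;0 0 0 0;0 0 0 0'
python3 blk.py 9
```

```text
time_s: 20.5
eef_pos: [486.0, -300.5, 222.1]
tcp_rot: [-3.141, -0.002, 1.98]
force: [0.0, -0.2, -1.2]
gripper_width: 24.2
finger_force: 13.4
top [([291.2, 256.5], [492.7, 40.6, 14.0], 108), ([406.6, 258.2], [485.8, -300.0, 14.0], 73)]
scene [([308.8, 254.5], [526.2, 100.4, 14.0], 912), ([401.6, 353.1], [487.3, -303.0, 14.0], 325)]
```

```bash
python3 -m pendant '0.7 -1.5 -10 0;0 0 -15 0;0 0 -13 0;0 0 -8 0;0 0 -4 0;0 0 0 0;0 0 0 0' 22 25
python3 -c "
from h import *
c=snap('scene10','scene')
b=cv2.imread('pics/scene10.png')[295:385,355:455]
cv2.imwrite('pics/crop10.png',cv2.resize(b,(600,540),interpolation=2))"
```

```text
time_s: 21.48
eef_pos: [486.9, -303.6, 173.4]
tcp_rot: [3.141, 0.001, 1.98]
force: [-0.0, 1.6, -1.1]
gripper_width: 22.0
finger_force: 14.8
```

View pics/crop10.png

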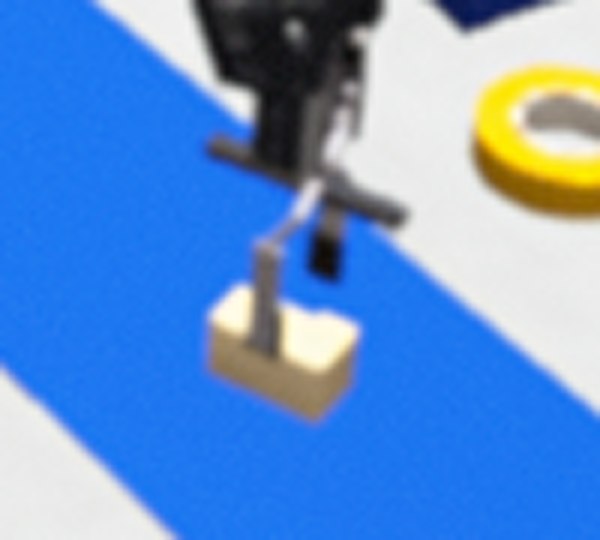

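Run:
```python
from h import *
S=load('scene10')
b=np.array([[212,325],[308,372],[358,325],[240,285]])/6+[355,295]
W=px2w(S,b,26)[:,:2]; print('block',W.round(1).tolist(),W.mean(0).round(1)); 
e=W[1]-W[0]; print(np.linalg.norm(e),np.arctan2(e[1],e[0]),np.linalg.norm(W[2]-W[1]),np.linalg.norm(W[3]-W[0]))
j=np.array([[248,352],[278,357],[313,272],[338,280]])/6+[355,295]
for h in(26,30,34): 
    J=px2w(S,j,h)[:,:2]; print(h,J.round(1).tolist(),J.mean(0).round(1),np.linalg.norm(J[:2].mean(0)-J[2:].mean(0)))
# axis-coordinates
y=np.array([.917,.398])
print('block y',W@y, 'jaw y',[(h,(px2w(S,j,h)[:,:2]@y).round(1)) for h in (26,30,34)],'tcp',np.array([486.9,-303.6])@y)
```

```text
block [[466.8, -292.4], [478.3, -326.3], [506.2, -318.2], [486.7, -282.2]] [ 484.5 -304.8]
35.86042512191833 -1.2428909503682997 29.02010244177828 22.339343298879054
26 [[468.4, -308.7], [474.9, -315.7], [510.9, -290.4], [515.2, -297.9]] [ 492.3 -303.2] 45.1568242680057
30 [[465.3, -312.0], [471.8, -319.0], [507.6, -293.8], [511.9, -301.3]] [ 489.2 -306.5] 44.92424579057551
34 [[462.3, -315.3], [468.7, -322.3], [504.4, -297.2], [508.6, -304.7]] [ 486.  -309.9] 44.69166731314551
block y [311.69011605 308.76876476 337.55289314 333.97928461] jaw y [(26, array([306.6, 309.8, 352.9, 353.8])), (30, array([302.5, 305.7, 348.5, 349.5])), (34, array([298.4, 301.5, 344.2, 345.1]))] tcp 325.6545
```

```bash
python3 -m pendant '-3.7 -1.6 0 0;0 0 0 0;0 0 -4 0;0 0 -4 0;0 0 0 0'
python3 -m pendant '0 0 -5 0;0 0 -5 0;0 0 -4 0;0 0 -2 0;0 0 0 0;0 0 0 0'
```

```text
time_s: 22.15
eef_pos: [482.7, -304.5, 164.2]
tcp_rot: [-3.141, -0.001, 1.98]
force: [-0.3, 0.1, -1.3]
gripper_width: 22.4
finger_force: 14.8
time_s: 22.9
eef_pos: [483.0, -305.0, 149.1]
tcp_rot: [3.141, 0.0, 1.98]
force: [0.4, 0.0, -0.8]
gripper_width: 22.2
finger_force: 14.8
```

```bash
python3 -m pendant '0 0 -1 0;0 0 -1 0;0 0 0 0;0 0 0 0' 38 25
python3 -m pendant '0 0 0 0;0 0 0 0;0 0 0 0;0 0 0 0' 47 25
python3 -m pendant '0 0 3 0;0 0 4 0;0 0 8 0;0 0 15 0;0 0 15 0;0 0 15 0;0 0 15 0;0 0 0 0' 
python3 -c "
from h import *
c=snap('scene11','scene')
b=cv2.imread('pics/scene11.png')[275:385,355:455]
cv2.imwrite('pics/crop11.png',cv2.resize(b,(500,550),interpolation=2))"
```

```text
time_s: 23.4
eef_pos: [483.0, -304.8, 146.9]
tcp_rot: [3.141, 0.0, 1.98]
force: [0.6, 0.5, -0.9]
gripper_width: 37.8
finger_force: 12.3
time_s: 23.9
eef_pos: [482.9, -304.9, 146.9]
tcp_rot: [-3.142, -0.0, 1.98]
force: [-0.5, -0.3, -2.1]
gripper_width: 47.0
finger_force: 6.2
time_s: 24.9
eef_pos: [483.7, -305.6, 223.8]
tcp_rot: [3.139, 0.003, 1.98]
force: [0.2, -0.4, -1.3]
gripper_width: 47.0
finger_force: 6.2
```

View pics/crop11.png

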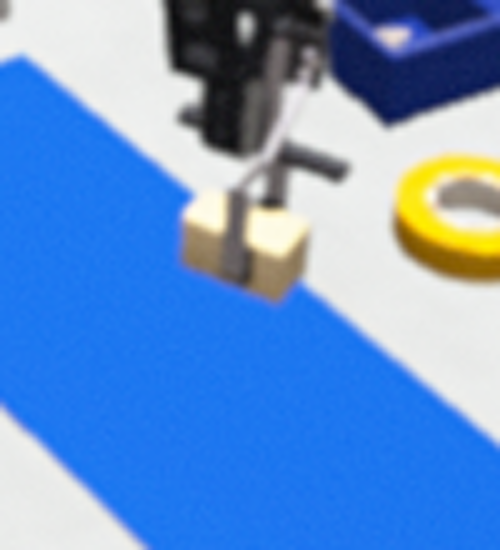

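```bash
python3 -m pendant '1.5 15 0 -0.037;1.5 30 0 -0.037;1.5 30 0 -0.037;1.5 30 0 -0.037;1.5 30 0 -0.037;1.5 30 0 -0.037;1.5 30 0 -0.037;1.5 30 0 -0.037' >/dev/null
python3 -m pendant '1.5 30 0 -0.037;1.5 30 0 -0.037;1.5 30 0 -0.037;1.5 30 0 -0.037;1.5 30 0 -0.037;1.5 30 0 -0.037;1.5 15 0 -0.029;0 0 0 0' 
python3 -m pendant '0 0 -10 0;0 0 -10 0;0 0 -10 0;0 0 -10 0;0 0 -10 0;0 0 -8 0;0 0 -4 0;0 0 0 0'
python3 -m pendant '0 0 -2 0;0 0 -2 0;0 0 0 0;0 0 0 0'
```

```text
time_s: 26.95
eef_pos: [504.8, 116.7, 221.0]
tcp_rot: [-3.14, 0.0, 1.437]
force: [0.1, -0.6, -1.2]
gripper_width: 47.1
finger_force: 6.2
time_s: 27.95
eef_pos: [505.4, 115.1, 159.7]
tcp_rot: [-3.141, 0.0, 1.433]
force: [-0.1, -0.0, -1.4]
gripper_width: 46.9
finger_force: 6.2
time_s: 28.45
eef_pos: [505.5, 115.1, 156.0]
tcp_rot: [3.141, -0.0, 1.433]
force: [0.2, 0.7, -1.5]
gripper_width: 47.2
finger_force: 6.2
```

```bash
python3 -m pendant '0 0 -0.7 0;0 0 0 0;0 0 0 0'
python3 -m pendant '0 0 -0.7 0;0 0 0 0;0 0 0 0'
```

```text
time_s: 28.82
eef_pos: [505.6, 115.1, 155.3]
tcp_rot: [3.141, -0.0, 1.433]
force: [0.2, 0.1, -0.1]
gripper_width: 46.7
finger_force: 6.3
time_s: 29.2
eef_pos: [505.8, 115.1, 155.1]
tcp_rot: [3.141, -0.001, 1.433]
force: [-1.0, -0.5, 4.4]
gripper_width: 47.2
finger_force: 6.6
```

```bash
python3 -m pendant '0 0 1 0;0 0 0.5 0;0 0 0 0;0 0 0 0' 40 25
python3 -m pendant '0 0 1.5 0;0 0 1.5 0;0 0 0 0;0 0 0 0' 24 25
python3 -m pendant '0 0 3 0;0 0 5 0;0 0 8 0;0 0 14 0;0 0 20 0;0 0 30 0;0 0 30 0;0 0 0 0' 
python3 -m pendant '0 8 0 0.09;0 16 0 0.145;0 16 0 0.145;0 16 0 0.145;0 16 0 0.145;0 16 0 0.145;0 16 0 0.145;0 16 0 0.145' 46 25
python3 -m pendant '0 16 0 0.145;0 16 0 0.145;0 16 0 0.145;0 16 0 0.145;0 16 0 0.145;-1 16 0 0.145;0 16 0 0.145;0 6.5 0 0.056'
python3 -m pendant '0 0 0 0;0 0 0 0'
python3 -c "
from h import *
from blk import blocks
for n in('top','scene'):
    c=snap(n+'12',n); print(n,blocks(c))
b=cv2.imread('pics/scene12.png')[120:240,210:310];a=cv2.imread('pics/scene12.png')[200:290,260:370]
cv2.imwrite('pics/crop12.png',np.hstack([cv2.resize(b,(400,480),interpolation=2),cv2.resize(a,(400,327),interpolation=2).copy() if 0 else cv2.copyMakeBorder(cv2.resize(a,(400,327),interpolation=2),0,153,0,0,0)]))"
```

```text
time_s: 29.7
eef_pos: [505.0, 115.1, 155.5]
tcp_rot: [-3.141, 0.0, 1.433]
force: [-0.2, 0.7, -1.2]
gripper_width: 40.4
finger_force: 11.0
time_s: 30.2
eef_pos: [505.4, 115.1, 159.1]
tcp_rot: [3.142, -0.0, 1.433]
force: [0.2, 0.2, -2.0]
gripper_width: 24.5
finger_force: 13.4
time_s: 31.2
eef_pos: [507.3, 115.2, 272.5]
tcp_rot: [3.135, -0.003, 1.433]
force: [-0.5, 0.3, -0.9]
gripper_width: 24.5
finger_force: 13.4
time_s: 32.2
eef_pos: [504.9, 235.3, 268.0]
tcp_rot: [-3.14, -0.001, 2.542]
force: [-0.6, 1.3, -0.7]
gripper_width: 46.1
finger_force: 11.2
time_s: 33.2
eef_pos: [503.5, 354.6, 267.8]
tcp_rot: [3.141, -0.002, -2.67]
force: [-0.1, 0.5, -1.2]
gripper_width: 46.0
finger_force: 11.2
time_s: 33.45
eef_pos: [504.4, 352.8, 268.4]
tcp_rot: [-3.141, -0.001, -2.676]
force: [-0.1, -0.4, -0.5]
gripper_width: 46.1
finger_force: 11.2
top [([265.2, 253.3], [502.3, 117.1, 14.0], 107), ([291.2, 256.4], [492.7, 40.8, 14.0], 107)]
scene [([306.7, 253.9], [523.4, 105.6, 14.0], 1129)]
```

```bash
python3 -m pendant '-0.3 -8 0 -0.072;-0.3 -7.6 -3 -0.071;0 0 0 0;0 0 0 0'
python3 -c "
from h import *
snap('s13','scene');a=load('s2');b=load('s13')
g=lambda c:cv2.cvtColor(c['image'],cv2.COLOR_RGB2GRAY)
for nm,(y0,y1,x0,x1) in dict(tool=(155,186,240,268),hand=(120,150,225,275)).items():
    t=g(a)[y0:y1,x0:x1]; r=cv2.matchTemplate(g(b)[y0-8:y1+8,x0-8:x1+8],t,cv2.TM_CCOEFF_NORMED); _,m,_,p=cv2.minMaxLoc(r)
    w=np.float32(t); q=cv2.phaseCorrelate(w,np.float32(g(b)[y0:y1,x0:x1]),cv2.createHanningWindow(w.shape[::-1],cv2.CV_32F))
    print(nm,m,p[0]-8,p[1]-8,q)
"
```

```text
time_s: 34.05
eef_pos: [503.8, 338.2, 266.1]
tcp_rot: [3.141, 0.0, -2.816]
force: [0.1, -0.5, -0.6]
gripper_width: 46.1
finger_force: 11.2
tool 0.9698216319084167 0 -1 ((-0.13967493976282874, -0.838081478598447), 0.8427137613296509)
hand 0.991534948348999 0 -1 ((-0.23906872900001375, -0.8378888150410067), 0.9638100064595541)
```

```bash
python3 -m pendant '0 -0.8 -15 -0.003;0 0 -20 0;0 0 -20 0;0 0 -20 0;0 0 -12 0;0 0 -8 0;0 0 0 0;0 0 0 0'
python3 -m pendant '0 0 -4 0;0 0 -4 0;0 0 -4 0;0 0 0 0;0 0 0 0'
python3 -m pendant '0 0 -2 0;0 0 -2 0;0 0 -1 0;0 0 0 0;0 0 0 0'
```

```text
time_s: 35.1
eef_pos: [504.3, 337.5, 171.8]
tcp_rot: [3.141, 0.002, -2.82]
force: [0.4, -0.2, -1.3]
gripper_width: 45.8
finger_force: 11.2
time_s: 35.72
eef_pos: [503.9, 337.3, 159.0]
tcp_rot: [3.142, 0.0, -2.82]
force: [-0.7, -0.2, -1.4]
gripper_width: 46.3
finger_force: 11.2
time_s: 36.35
eef_pos: [503.9, 337.3, 154.1]
tcp_rot: [3.141, 0.0, -2.82]
force: [-0.3, -0.2, -1.6]
gripper_width: 46.3
finger_force: 11.2
```

```bash
python3 -m pendant '0 0 -1 0;0 0 -1 0;0 0 0 0'
python3 -m pendant '0 0 -1 0;0 0 0 0;0 0 0 0'
python3 -m pendant '0 0 -1 0;0 0 0 0;0 0 0 0'
```

```text
time_s: 36.72
eef_pos: [503.8, 337.2, 152.0]
tcp_rot: [-3.142, -0.0, -2.82]
force: [0.4, -0.4, -0.8]
gripper_width: 46.3
finger_force: 11.2
time_s: 37.1
eef_pos: [503.9, 337.4, 151.7]
tcp_rot: [3.141, 0.001, -2.82]
force: [-0.4, -0.6, 4.5]
gripper_width: 46.2
finger_force: 11.4
time_s: 37.48
eef_pos: [504.0, 337.5, 151.5]
tcp_rot: [3.141, 0.001, -2.82]
force: [-2.9, -1.5, 9.0]
gripper_width: 45.5
finger_force: 11.5
```

```bash
python3 -m pendant '0 0 0 0;0 0 0 0;0 0 0 0;0 0 0 0' 56 20
python3 -m pendant '0 0 0 0;0 0 0 0;0 0 0 0;0 0 0 0' 66 20
python3 -m pendant '0 0 0 0;0 0 0 0;0 0 0 0;0 0 0 0' 85 20
python3 -m pendant '0 0 5 0;0 0 10 0;0 0 15 0;0 0 20 0;0 0 20 0;0 0 20 0;0 0 20 0;0 0 0 0' 
python3 -c "
from h import *
snap('s14','scene');a=load('scene0');b=load('s14')
g=lambda c:cv2.cvtColor(c['image'],cv2.COLOR_RGB2GRAY)
y0,y1,x0,x1=180,225,243,275
t=np.float32(g(a)[y0:y1,x0:x1]); s=np.float32(g(b)[y0:y1,x0:x1])
print(np.corrcoef(t.ravel(),s.ravel())[0,1],cv2.phaseCorrelate(t,s,cv2.createHanningWindow(t.shape[::-1],cv2.CV_32F)),np.abs(t-s).max(),np.abs(t-s).mean())
"
```

```text
time_s: 37.98
eef_pos: [503.9, 337.2, 149.7]
tcp_rot: [-3.142, -0.0, -2.82]
force: [0.3, 0.7, -1.1]
gripper_width: 56.0
finger_force: 4.2
time_s: 38.48
eef_pos: [503.9, 337.2, 150.1]
tcp_rot: [3.142, 0.0, -2.82]
force: [-0.3, 1.1, 0.4]
gripper_width: 66.0
finger_force: 0.0
time_s: 38.98
eef_pos: [503.8, 337.2, 150.0]
tcp_rot: [3.142, 0.0, -2.82]
force: [0.9, 0.7, -0.5]
gripper_width: 84.9
finger_force: 0.0
time_s: 39.98
eef_pos: [504.9, 338.0, 263.1]
tcp_rot: [3.14, 0.006, -2.82]
force: [-0.2, -0.2, -0.1]
gripper_width: 85.5
finger_force: 0.0
0.9884467589084035 ((0.37724597951814154, 0.7123917024977438), 0.9286469691329532) 41.730843 3.2573533
```

```bash
python3 -m pendant '0 0 30 0;0 0 20 0;20 -35 0 -0.06;22 -42 0 -0.06;22 -42 0 -0.06;22 -42 0 -0.06;22 -42 0 -0.06;22 -42 0 -0.06' 0 20
python3 -m pendant '19 -37 0 -0.06;0 0 0 -0.04;0 0 0 0;0 0 0 0'
python3 -c "
from h import *
print(ctrl.tip_extent); T=snap('top15','top'); S=snap('scene15','scene')
cv2.imwrite('pics/v15.png',np.hstack([cv2.resize(cv2.imread('pics/top15.png')[150:290,220:340],(400,467),interpolation=2),cv2.resize(cv2.imread('pics/scene15.png')[140:300,250:390],(400,457),interpolation=2)[:457] if 0 else cv2.resize(cv2.imread('pics/scene15.png')[140:303,250:390],(400,467),interpolation=2)]))"
```

```text
time_s: 41.02
eef_pos: [633.9, 90.9, 308.8]
tcp_rot: [-3.141, -0.002, 3.101]
force: [-0.1, 0.4, 0.5]
gripper_width: 0.4
finger_force: 0.0
time_s: 41.52
eef_pos: [652.3, 57.4, 309.6]
tcp_rot: [3.14, -0.001, 3.006]
force: [0.2, -0.3, 0.1]
gripper_width: -0.0
finger_force: 0.0
72.6
```

```bash
python3 -m pendant '0 0 -20 0;0 0 -20 0;0 0 -16 0;0 0 0 0;-7.9 1.1 0 0;-7.9 1.1 0 0;-7.9 1.1 0 0;0 0 0 0'
python3 -m pendant '-5 0.7 0 0;-5 0.7 0 0;-5 0.7 0 0;0 0 0 0'
python3 -m pendant '-5 0.7 0 0;-5 0.7 0 0;-5 0.7 0 0;0 0 0 0'
```

```text
time_s: 42.62
eef_pos: [628.7, 58.7, 254.7]
tcp_rot: [3.141, 0.001, 3.003]
force: [0.4, 0.9, -1.3]
gripper_width: 0.3
finger_force: 0.0
time_s: 43.12
eef_pos: [614.1, 60.6, 254.6]
tcp_rot: [3.141, 0.001, 3.003]
force: [3.1, -0.6, 2.4]
gripper_width: 0.2
finger_force: 1.6
time_s: 43.62
eef_pos: [598.3, 62.8, 253.9]
tcp_rot: [-3.141, -0.002, 3.003]
force: [3.5, -0.2, 2.5]
gripper_width: 0.2
finger_force: 1.3
```

```bash
python3 -m pendant '-8.3 1.1 -1 0;-8.3 1.1 -1 0;-8.3 1.1 -1 0;-8.3 1.1 -2.5 0;-8.3 1.1 -3 0;-8.3 1.1 -3 0;-8.3 1.1 -3.5 0'
python3 -m pendant '-7.2 1 -5 0;-7.2 1 -5 0;-7.2 1 -5 0;-7.2 1 -5 0;0 0 0 0'
python3 -m pendant '-5.7 0.8 -6.5 0;-5.7 0.8 -6.5 0;-5.7 0.8 -7 0;-5.7 0.8 -7 0;0 0 0 0'
```

```text
time_s: 44.5
eef_pos: [540.2, 70.8, 238.5]
tcp_rot: [3.141, -0.001, 3.003]
force: [2.6, 0.7, 1.8]
gripper_width: -0.2
finger_force: 1.4
time_s: 45.12
eef_pos: [510.6, 74.3, 217.8]
tcp_rot: [-3.14, -0.004, 3.003]
force: [0.3, 0.5, -0.4]
gripper_width: 0.1
finger_force: 0.0
time_s: 45.75
eef_pos: [488.1, 77.8, 190.9]
tcp_rot: [-3.141, -0.003, 3.003]
force: [0.5, -0.2, 0.6]
gripper_width: 0.0
finger_force: 0.0
```

```bash
python3 -m pendant '-3.8 0.5 -8 0;-3.8 0.5 -8 0;-3.8 0.5 -8 0;-3.8 0.5 -8 0;0 0 0 0'
python3 -m pendant '-2 0.3 -7 0;-2 0.3 -7 0;-1 0.1 -7 0;0 0 0 0'
```

```text
time_s: 46.38
eef_pos: [473.1, 79.4, 159.0]
tcp_rot: [-3.141, -0.003, 3.003]
force: [1.1, -0.4, 0.1]
gripper_width: 0.1
finger_force: 0.0
time_s: 46.88
eef_pos: [468.4, 80.3, 138.1]
tcp_rot: [-3.141, -0.002, 3.003]
force: [0.6, -0.7, 0.6]
gripper_width: -0.1
finger_force: 0.0
```

```bash
python3 -m pendant '0 0 -5 0;0 0 -4 0;0 0 0 0'
python3 -m pendant '0 0 -2 0;0 0 0 0;0 0 0 0'
python3 -m pendant '0 0 -2 0;0 0 0 0;0 0 0 0'
```

```text
time_s: 47.25
eef_pos: [469.0, 80.3, 129.6]
tcp_rot: [-3.141, -0.0, 3.003]
force: [-0.7, -0.4, -0.5]
gripper_width: -0.1
finger_force: 0.0
time_s: 47.62
eef_pos: [469.3, 80.3, 128.1]
tcp_rot: [3.142, 0.0, 3.003]
force: [0.4, 0.3, -0.1]
gripper_width: 0.1
finger_force: 0.0
time_s: 48.0
eef_pos: [469.4, 80.3, 126.7]
tcp_rot: [3.141, 0.0, 3.003]
force: [-0.8, -1.4, 5.3]
gripper_width: 0.4
finger_force: 2.6
```

```bash
python3 -m pendant '0 0 -2 0;0 0 0 0;0 0 0 0'
python3 -m pendant '0 0 5 0;0 0 15 0;0 0 40 0;0 0 50 0;0 50 30 0;0 60 0 0;0 60 0 0;0 50 0 0' 85
python3 -c "
from h import *
T=snap('top16','top'); S=snap('scene16','scene')
c0=np.array([515.5,75]);a=-.138;ex=np.array([np.cos(a),np.sin(a)]);ey=np.array([-ex[1],ex[0]])
for n,c in(('T',T),('S',S)):
  for nm,x,y in(('fl',-53,72),('fr',-53,-72),('bl',53,72),('br',53,-72)): print(n,nm,w2px(c,[[*(c0+x*ex+y*ey),82]]).round(1).tolist())
cv2.imwrite('pics/v16.png',np.hstack([cv2.resize(cv2.imread('pics/top16.png')[200:285,235:325],(400,378),interpolation=2),cv2.resize(cv2.imread('pics/scene16.png')[195:291,260:362],(400,378),interpolation=2)]))"
```

```text
time_s: 48.38
eef_pos: [469.4, 80.3, 126.5]
tcp_rot: [3.141, 0.0, 3.003]
force: [-5.6, -1.4, 18.3]
gripper_width: -0.2
finger_force: 9.4
time_s: 49.38
eef_pos: [468.7, 303.0, 264.7]
tcp_rot: [3.14, 0.0, 3.004]
force: [0.5, 0.4, 0.0]
gripper_width: 85.3
finger_force: 0.0
T fl [[249.8, 262.3]]
T fr [[301.2, 269.1]]
T bl [[255.3, 224.7]]
T br [[306.3, 231.6]]
S fl [[278.3, 227.7]]
S fr [[301.9, 256.4]]
S bl [[317.7, 218.6]]
S br [[343.9, 245.8]]
```

View pics/v16.png

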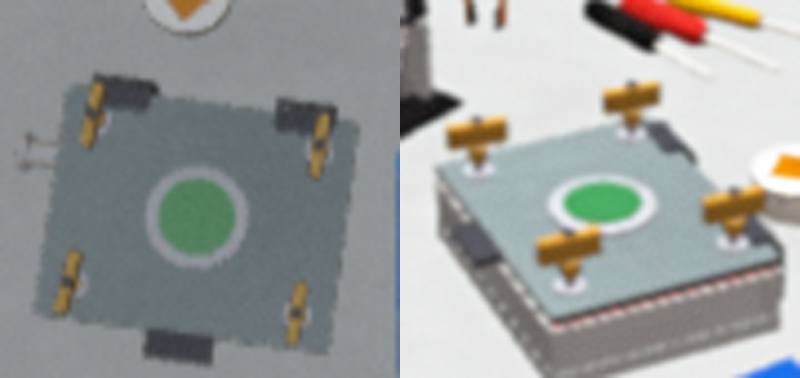

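The cover is shut and the four brass wings stand clear. In the top picture they are near (250,262), (302,269), (255,225) and (307,232). I'll measure them by colour.

```bash
cat > wing.py <<'E'
from h import *
c0=np.array([515.5,75]);a=-.138;ex=np.array([np.cos(a),np.sin(a)]);ey=np.array([-ex[1],ex[0]])
PT=dict(fl=(-53,72),fr=(-53,-72),bl=(53,72),br=(53,-72))
def wings(c,n):
    hs=cv2.cvtColor(c['image'],cv2.COLOR_RGB2HSV).astype(int)
    w=((hs[...,0]>10)&(hs[...,0]<28)&(hs[...,1]>110)&(hs[...,2]>70)).astype(np.uint8)
    out={}
    for nm,(x,y) in PT.items():
        u,v=w2px(c,[[*(c0+x*ex+y*ey),82]])[0]; u0,v0=int(u)-11,int(v)-11
        m=w[v0:v0+23,u0:u0+23]; k,l,st,ce=cv2.connectedComponentsWithStats(m)
        if k<2: continue
        i=1+st[1:,4].argmax(); p=np.argwhere(l==i)[:,::-1]+[u0,v0]; W=px2w(c,p,82)[:,:2]
        mu=W.mean(0); e,V=np.linalg.eigh(np.cov((W-mu).T)); d=V[:,1]*np.sign(V[0,1])
        ce=mu-c0; out[nm]=mu
        print(n,nm,len(p),mu.round(1),'chamber xy',(ce@ex).round(1),(ce@ey).round(1),'q',round(float(a-np.arctan2(d[1],d[0])),2),'len',(2*np.sqrt(3*e[1])).round(0))
    return out
if __name__=='__main__':
    import sys
    for n in('top','scene'): wings(load(n+'16') if len(sys.argv)<2 else snap(n+sys.argv[1],n),n)
E
python3 wing.py
```

```text
top fl 13 [481.6 150.6] chamber xy -44.0 70.2 q 0.06 len 15.0
top fr 11 [461.8   8.8] chamber xy -44.1 -72.9 q 0.22 len 14.0
top bl 14 [567.5 139.5] chamber xy 42.6 71.0 q 0.32 len 17.0
top br 13 [568.1  -5.6] chamber xy 63.2 -72.6 q 0.12 len 14.0
scene fl 89 [472.  146.9] chamber xy -53.0 65.2 q -0.83 len 40.0
scene fr 114 [451.3   5.3] chamber xy -54.0 -77.8 q -0.69 len 40.0
scene bl 84 [576.3 131.7] chamber xy 52.4 64.6 q -0.84 len 45.0
scene br 116 [556.7 -10.3] chamber xy 52.5 -78.8 q -0.68 len 44.0
```

```bash
sed -i 's/>110)&(hs\[...,2\]>70)/>75)\&(hs[...,2]>50)/; s/p=np.argwhere(l==i)/p=np.argwhere(m>0)/' wing.py; python3 wing.py | grep top
python3 - <<'E'
from h import *
# gasket-independent: cover outline? use scene gasket bottom; check chamber origin from T gasket initial
T=load('top0'); im=T['image'].astype(int)
E
```

```text
top fl 40 [470.6 153.3] chamber xy -55.2 71.4 q 0.12 len 38.0
top fr 30 [451.8  10.6] chamber xy -54.3 -72.5 q 0.02 len 39.0
top bl 41 [576.6 138.2] chamber xy 51.9 71.0 q 0.08 len 42.0
top br 39 [557.2  -4.4] chamber xy 52.2 -72.9 q 0.0 len 42.0
```

```bash
python3 -m pendant '0 -30 0 -0.02;1 -40 0 -0.03;1 -40 -25 0;1.5 -40 -30 0;0 0 -20 0;0 0 0 0' 40 25
python3 -m pendant '0 0 -15 0;0 0 -15 0;0 0 -13 0;0 0 -8 0;0 0 0 0;0 0 0 0'
```

```text
time_s: 50.22
eef_pos: [471.6, 149.2, 188.0]
tcp_rot: [-3.14, -0.003, 2.951]
force: [0.2, 0.5, 0.6]
gripper_width: 39.9
finger_force: 0.0
time_s: 50.98
eef_pos: [473.1, 150.4, 138.3]
tcp_rot: [3.141, 0.001, 2.953]
force: [0.8, -1.0, 0.8]
gripper_width: 40.4
finger_force: 0.0
```

```bash
python3 -m pendant '-0.8 2.8 -2 0;0 0 0 0'
python3 -m pendant '0 0 0 0;0 0 0 0;0 0 0 0;0 0 0 0;0 0 0 0' 0 25
```

```text
time_s: 51.22
eef_pos: [471.9, 153.6, 136.1]
tcp_rot: [3.141, 0.0, 2.954]
force: [-0.3, 0.6, -0.7]
gripper_width: 39.9
finger_force: 0.0
time_s: 51.85
eef_pos: [472.2, 154.1, 136.3]
tcp_rot: [3.14, 0.001, 2.954]
force: [0.0, 3.5, 1.3]
gripper_width: 10.9
finger_force: 24.4
```

```bash
python3 -m pendant '0 0 0 -0.05;0 0 0 -0.05;0 0 0 0;0 0 0 0'
python3 -m pendant '0 0 0 -0.1;0 0 0 -0.1;0 0 0 0;0 0 0 0'
python3 -c "
from h import *
print(sensors.observe()['ft_torque'])"
```

```text
time_s: 52.35
eef_pos: [472.2, 154.1, 136.3]
tcp_rot: [3.14, 0.001, 2.854]
force: [0.2, 5.7, 0.7]
gripper_width: 11.2
finger_force: 24.4
time_s: 52.85
eef_pos: [472.3, 154.4, 136.3]
tcp_rot: [3.139, 0.0, 2.654]
force: [0.9, 6.8, 0.4]
gripper_width: 11.1
finger_force: 24.4
[ 1.23004726 -0.18976885  0.03173191]
```

```bash
python3 -m pendant '0 1 0 -0.11;0 0 0 -0.11;0 0 0 -0.11;0 0 0 -0.115;0 0 0 0;0 0 0 0'
python3 -m pendant '0 0 0 0;0 0 0 0' 40
python3 -m pendant '0 0 15 0;0 0 25 0;0 0 25 0;0 0 0 0'
python3 wing.py 17
```

```text
time_s: 53.6
eef_pos: [472.6, 154.9, 136.3]
tcp_rot: [3.139, 0.0, 2.209]
force: [1.2, 5.5, 0.1]
gripper_width: 11.0
finger_force: 24.4
time_s: 53.85
eef_pos: [471.4, 152.3, 135.5]
tcp_rot: [-3.139, 0.001, 2.207]
force: [0.7, 0.3, -0.0]
gripper_width: 39.8
finger_force: 0.0
time_s: 54.35
eef_pos: [473.6, 154.0, 203.8]
tcp_rot: [3.136, 0.002, 2.207]
force: [-0.2, 0.5, -0.4]
gripper_width: 40.0
finger_force: 0.0
top fr 31 [451.4  10.6] chamber xy -54.7 -72.7 q 0.01 len 39.0
top bl 42 [576.6 138.3] chamber xy 51.8 71.1 q 0.08 len 41.0
top br 38 [556.7  -4.3] chamber xy 51.7 -72.9 q 0.01 len 41.0
scene fl 103 [471.7 147.6] chamber xy -53.4 65.9 q -1.58 len 49.0
scene fr 131 [451.8   5.6] chamber xy -53.6 -77.5 q -0.75 len 43.0
scene bl 97 [575.9 132.1] chamber xy 52.0 64.9 q -0.86 len 45.0
scene br 131 [556.3 -10.5] chamber xy 52.1 -79.0 q -0.71 len 46.0
```

```bash
python3 -m pendant '17 -31.4 0 0.149;17 -31.4 0 0.149;17 -31.4 0 0.149;17 -31.4 0 0.149;17 -31.4 0 0.149;0 0 0 0;0 0 0 0'
python3 -m pendant '0 0 -20 0;0 0 -20 0;0 0 -15 0;0 0 -10 0;0 0 0 0;0 0 0 0'
```

```text
time_s: 55.32
eef_pos: [556.1, -2.4, 199.9]
tcp_rot: [3.141, -0.003, 2.952]
force: [-1.1, 0.1, 0.2]
gripper_width: 39.6
finger_force: 0.0
time_s: 56.08
eef_pos: [557.4, -2.9, 136.6]
tcp_rot: [3.141, 0.001, 2.953]
force: [-0.5, -0.3, -0.3]
gripper_width: 40.1
finger_force: 0.0
```

```bash
python3 -m pendant '0 0 0 0;0 0 0 0;0 0 0 0;0 0 0 0' 0 25
python3 -m pendant '0 0 0 -0.1;0 0 0 -0.12;0 0 0 -0.12;0 0 0 -0.12;0 0 0 -0.12;0 0 0 -0.12;0 0 0 -0.043;0 0 0 0'
python3 -m pendant '0 0 0 0;0 0 0 0' 40
python3 -m pendant '0 0 15 0;0 0 25 0;0 0 25 0;0 0 0 0'
```

```text
time_s: 56.58
eef_pos: [557.3, -3.1, 136.7]
tcp_rot: [3.142, 0.001, 2.953]
force: [-0.2, 0.2, 5.4]
gripper_width: 11.5
finger_force: 24.5
time_s: 57.58
eef_pos: [557.7, -2.5, 136.7]
tcp_rot: [3.14, 0.001, 2.211]
force: [0.3, 0.3, 5.1]
gripper_width: 10.9
finger_force: 24.6
time_s: 57.82
eef_pos: [556.3, -2.8, 135.3]
tcp_rot: [-3.14, -0.001, 2.21]
force: [0.7, -0.3, -0.0]
gripper_width: 40.2
finger_force: 0.0
time_s: 58.32
eef_pos: [558.6, -3.2, 203.9]
tcp_rot: [3.137, 0.003, 2.21]
force: [-0.8, 0.1, -0.5]
gripper_width: 40.3
finger_force: 0.0
```

```bash
python3 -m pendant '4 28.5 0 0.149;4 28.5 0 0.149;4 28.5 0 0.149;4 28.5 0 0.149;4 28.5 0 0.149;0 0 0 0;0 0 0 0'
python3 -m pendant '0 0 -20 0;0 0 -20 0;0 0 -15 0;0 0 -10 0;0 0 0 0;0 0 0 0'
python3 -m pendant '0 0 0 0;0 0 0 0;0 0 0 0;0 0 0 0' 0 25
```

```text
time_s: 59.2
eef_pos: [576.6, 138.3, 200.4]
tcp_rot: [-3.14, -0.001, 2.953]
force: [-0.4, -0.4, 0.7]
gripper_width: 40.1
finger_force: 0.0
time_s: 59.95
eef_pos: [577.5, 139.6, 136.7]
tcp_rot: [3.141, 0.001, 2.955]
force: [-0.1, 0.1, 0.9]
gripper_width: 40.0
finger_force: 0.0
time_s: 60.45
eef_pos: [577.3, 139.5, 136.7]
tcp_rot: [3.141, 0.001, 2.955]
force: [-0.5, 0.4, 4.1]
gripper_width: 11.2
finger_force: 24.5
```

Centred. Turn this one, then go to fr (452.4, 11.8).

```bash
python3 -m pendant '0 0 0 -0.1;0 0 0 -0.12;0 0 0 -0.12;0 0 0 -0.12;0 0 0 -0.12;0 0 0 -0.12;0 0 0 -0.045;0 0 0 0'
python3 -m pendant '0 0 0 0;0 0 0 0' 40
python3 -m pendant '0 0 15 0;0 0 25 0;0 0 25 0;0 0 0 0'
python3 -m pendant '-20.8 -21.3 0 0.124;-20.8 -21.3 0 0.124;-20.8 -21.3 0 0.124;-20.8 -21.3 0 0.124;-20.8 -21.3 0 0.124;-20.8 -21.3 0 0.124;0 0 0 0;0 0 0 0'
python3 -m pendant '0 0 -20 0;0 0 -20 0;0 0 -15 0;0 0 -10 0;0 0 0 0;0 0 0 0'
python3 -m pendant '0 0 0 0;0 0 0 0;0 0 0 0;0 0 0 0' 0 25
```

```text
time_s: 61.45
eef_pos: [577.7, 140.1, 136.7]
tcp_rot: [3.139, 0.001, 2.211]
force: [0.4, 0.9, 4.6]
gripper_width: 11.2
finger_force: 24.5
time_s: 61.7
eef_pos: [576.3, 139.5, 135.2]
tcp_rot: [-3.14, -0.001, 2.21]
force: [-0.1, -0.3, 0.4]
gripper_width: 40.2
finger_force: 0.0
time_s: 62.2
eef_pos: [578.7, 139.7, 204.2]
tcp_rot: [3.136, 0.002, 2.21]
force: [-0.6, 0.9, -0.1]
gripper_width: 40.1
finger_force: 0.0
time_s: 63.2
eef_pos: [452.4, 12.3, 200.9]
tcp_rot: [3.141, 0.0, 2.953]
force: [0.4, 1.5, -0.3]
gripper_width: 39.6
finger_force: 0.0
time_s: 63.95
eef_pos: [452.7, 11.8, 136.5]
tcp_rot: [3.141, 0.001, 2.954]
force: [-0.0, 0.2, 0.6]
gripper_width: 39.8
finger_force: 0.0
time_s: 64.45
eef_pos: [452.5, 11.6, 136.6]
tcp_rot: [3.141, 0.001, 2.954]
force: [-1.1, -0.6, 5.2]
gripper_width: 11.1
finger_force: 24.5
```

```bash
python3 -m pendant '0 0 0 -0.1;0 0 0 -0.12;0 0 0 -0.12;0 0 0 -0.12;0 0 0 -0.12;0 0 0 -0.12;0 0 0 -0.044;0 0 0 0'
python3 -m pendant '0 0 0 0;0 0 0 0' 40
python3 -m pendant '0 0 15 0;0 0 25 0;0 0 25 0;0 0 0 0'
python3 -m pendant '3.9 28.5 0 0;3.9 28.5 0 0;3.9 28.5 0 0;3.9 28.5 0 0;3.9 28.5 0 0;0 0 0 0;0 0 0 0'
python3 wing.py 18 | grep scene
python3 -m pendant '0 0 -20 0;0 0 -20 0;0 0 -15 0;0 0 -10 0;0 0 0 0;0 0 0 0'
python3 -m pendant '0 0 0 0;0 0 0 0;0 0 0 0;0 0 0 0' 0 25
```

```text
time_s: 65.45
eef_pos: [452.8, 12.1, 136.5]
tcp_rot: [3.14, 0.001, 2.211]
force: [-0.3, 0.6, 4.6]
gripper_width: 11.1
finger_force: 24.6
time_s: 65.7
eef_pos: [451.6, 11.9, 135.5]
tcp_rot: [-3.141, -0.001, 2.21]
force: [0.4, 0.3, -0.2]
gripper_width: 40.2
finger_force: 0.0
time_s: 66.2
eef_pos: [453.8, 11.8, 203.5]
tcp_rot: [3.136, 0.003, 2.21]
force: [0.2, -0.3, 0.2]
gripper_width: 39.9
finger_force: 0.0
time_s: 67.08
eef_pos: [471.2, 153.2, 200.4]
tcp_rot: [-3.14, 0.0, 2.209]
force: [0.6, -0.1, -0.0]
gripper_width: 39.9
finger_force: 0.0
scene fl 102 [471.7 147.8] chamber xy -53.4 66.1 q -1.58 len 49.0
scene fr 134 [451.7   5.6] chamber xy -53.6 -77.5 q -1.63 len 43.0
scene bl 97 [575.8 132.2] chamber xy 51.9 64.9 q -1.42 len 46.0
scene br 137 [556.8 -10.5] chamber xy 52.6 -79.0 q -1.51 len 44.0
time_s: 67.92
eef_pos: [472.2, 154.4, 136.5]
tcp_rot: [3.14, 0.0, 2.21]
force: [0.4, 0.2, -0.1]
gripper_width: 40.0
finger_force: 0.0
time_s: 68.42
eef_pos: [472.6, 154.9, 136.7]
tcp_rot: [3.139, 0.001, 2.21]
force: [2.1, 1.4, 2.5]
gripper_width: 11.2
finger_force: 24.4
```

```bash
python3 -m pendant '0 0 0 -0.1;0 0 0 -0.13;0 0 0 -0.13;0 0 0 -0.13;0 0 0 -0.13;0 0 0 -0.1;0 0 0 -0.05;0 0 0 0'
python3 -c "
from h import *
print(sensors.observe()['ft_torque'])"
python3 -m pendant '0 0 0 -0.04;0 0 0 -0.04;0 0 0 0;0 0 0 0'
python3 -c "
from h import *
print(sensors.observe()['ft_torque'])"
```

```text
time_s: 69.42
eef_pos: [473.3, 155.1, 136.7]
tcp_rot: [3.137, -0.002, 1.441]
force: [4.9, 2.8, -0.8]
gripper_width: 11.1
finger_force: 24.4
[ 0.50951484 -1.01061846  0.07669073]
time_s: 69.92
eef_pos: [473.5, 155.6, 136.7]
tcp_rot: [3.137, -0.003, 1.361]
force: [5.6, 3.4, -1.2]
gripper_width: 11.2
finger_force: 24.5
[ 0.72773416 -1.18449564  0.02511994]
```

```bash
for i in 1 2; do python3 -m pendant '0 0 0 -0.04;0 0 0 0;0 0 0 0'
python3 -c "
from h import *
print(sensors.observe()['ft_torque'])"; done
```

```text
time_s: 70.3
eef_pos: [473.5, 155.6, 136.7]
tcp_rot: [3.137, -0.003, 1.322]
force: [5.9, 3.4, -1.2]
gripper_width: 11.1
finger_force: 24.5
[ 0.76547187 -1.17994267  0.0960896 ]
time_s: 70.68
eef_pos: [473.6, 155.6, 136.7]
tcp_rot: [3.137, -0.003, 1.282]
force: [5.2, 3.1, -1.2]
gripper_width: 11.3
finger_force: 24.5
[ 0.7434132  -1.26979654  0.28722849]
```

```bash
python3 -m pendant '0 0 0 0;0 0 0 0' 40
python3 -m pendant '0 0 15 0;0 0 25 0;0 0 25 0;0 0 0 0' >/dev/null
python3 -m pendant '14.2 -26.2 0 0.155;14.2 -26.2 0 0.155;14.2 -26.2 0 0.155;14.2 -26.2 0 0.155;14.2 -26.2 0 0.155;14.2 -26.2 0 0.153;0 0 0 0;0 0 0 0'
python3 wing.py 19 | grep scene
python3 -m pendant '0 0 -20 0;0 0 -20 0;0 0 -15 0;0 0 -10 0;0 0 0 0;0 0 0 0'
python3 -m pendant '0 0 0 0;0 0 0 0;0 0 0 0;0 0 0 0' 0 25
python3 -m pendant '0 0 0 -0.13;0 0 0 -0.13;0 0 0 -0.13;0 0 0 -0.13;0 0 0 -0.13;0 0 0 -0.13;0 0 0 -0.08;0 0 0 0'
python3 -m pendant '0 0 0 -0.04;0 0 0 -0.03;0 0 0 0;0 0 0 0'
python3 -c "
from h import *
print(sensors.observe()['ft_torque'])"
```

```text
time_s: 70.92
eef_pos: [470.0, 153.5, 135.2]
tcp_rot: [-3.138, 0.002, 1.28]
force: [0.4, -0.1, 0.1]
gripper_width: 40.0
finger_force: 0.0
time_s: 72.42
eef_pos: [556.1, -2.1, 200.3]
tcp_rot: [-3.14, -0.002, 2.207]
force: [-1.0, -0.3, -0.2]
gripper_width: 39.8
finger_force: 0.0
scene fl 57 [471.3 146.2] chamber xy -53.5 64.4 q -1.33 len 59.0
scene fr 134 [451.7   5.6] chamber xy -53.6 -77.5 q -1.63 len 43.0
scene bl 97 [575.8 132.2] chamber xy 51.9 64.9 q -1.42 len 46.0
scene br 136 [556.6 -10.5] chamber xy 52.5 -79.1 q -1.52 len 44.0
time_s: 73.28
eef_pos: [557.3, -2.9, 136.6]
tcp_rot: [3.141, 0.001, 2.208]
force: [-0.2, -0.4, -0.2]
gripper_width: 39.9
finger_force: 0.0
time_s: 73.78
eef_pos: [557.7, -2.6, 136.7]
tcp_rot: [3.14, 0.001, 2.208]
force: [1.0, 1.0, 3.2]
gripper_width: 11.2
finger_force: 24.5
time_s: 74.78
eef_pos: [558.3, -2.5, 136.7]
tcp_rot: [3.138, -0.001, 1.349]
force: [2.5, 1.2, 1.8]
gripper_width: 11.2
finger_force: 24.4
time_s: 75.28
eef_pos: [558.3, -2.5, 136.7]
tcp_rot: [3.138, -0.001, 1.278]
force: [4.8, 1.1, 2.5]
gripper_width: 11.2
finger_force: 24.5
[ 0.28401586 -1.15558285  0.25231804]
```

```bash
python3 -m pendant '0 0 0 0;0 0 0 0' 40 >/dev/null
python3 -m pendant '0 0 15 0;0 0 25 0;0 0 25 0;0 0 0 0' >/dev/null
python3 -m pendant '3.3 23.8 0 0.155;3.3 23.8 0 0.155;3.3 23.8 0 0.155;3.3 23.8 0 0.155;3.3 23.8 0 0.155;3.3 23.8 0 0.155;0 0 0 0;0 0 0 0'
python3 -m pendant '0 0 -20 0;0 0 -20 0;0 0 -15 0;0 0 -10 0;0 0 0 0;0 0 0 0'
python3 -m pendant '0 0 0 0;0 0 0 0;0 0 0 0;0 0 0 0' 0 25
python3 -m pendant '0 0 0 -0.13;0 0 0 -0.13;0 0 0 -0.13;0 0 0 -0.13;0 0 0 -0.13;0 0 0 -0.13;0 0 0 -0.08;0 0 0 0'
python3 -m pendant '0 0 0 -0.04;0 0 0 -0.03;0 0 0 0;0 0 0 0'
python3 -c "
from h import *
print(sensors.observe()['ft_torque'])"
```

```text
time_s: 77.03
eef_pos: [576.2, 138.1, 200.5]
tcp_rot: [-3.139, 0.001, 2.204]
force: [-0.2, -0.5, 0.4]
gripper_width: 40.0
finger_force: 0.0
time_s: 77.78
eef_pos: [577.2, 139.8, 136.6]
tcp_rot: [3.14, 0.001, 2.208]
force: [-0.8, -0.3, 0.4]
gripper_width: 40.1
finger_force: 0.0
time_s: 78.28
eef_pos: [577.5, 140.4, 136.8]
tcp_rot: [3.139, 0.001, 2.208]
force: [1.3, 0.8, 2.5]
gripper_width: 11.1
finger_force: 24.5
time_s: 79.28
eef_pos: [578.4, 140.6, 136.8]
tcp_rot: [3.137, -0.002, 1.35]
force: [5.3, 1.4, 0.7]
gripper_width: 11.1
finger_force: 24.4
time_s: 79.78
eef_pos: [578.6, 141.1, 136.8]
tcp_rot: [3.137, -0.003, 1.28]
force: [5.9, 2.6, -0.8]
gripper_width: 11.3
finger_force: 24.5
[ 0.54654162 -1.29106854  0.07869607]
```

```bash
for i in 1 2; do python3 -m pendant '0 0 0 -0.04;0 0 0 0;0 0 0 0' >/dev/null
python3 -c "
from h import *
s=sensors.observe();print(s['ft_torque'],s['tcp_rot'])"; done
```

```text
[ 0.5149897  -1.33484349  0.2306425 ] [ 3.13688142 -0.00330568  1.24053943]
[ 0.65444554 -1.39889421  0.40534114] [ 3.13675343 -0.00365262  1.20148223]
```

Home at the stop. Now the last, fr.

```bash
python3 -m pendant '0 0 0 0;0 0 0 0' 40 >/dev/null
python3 -m pendant '0 0 15 0;0 0 25 0;0 0 25 0;0 0 0 0' >/dev/null
python3 -m pendant '-20.8 -21.3 0 0.167;-20.8 -21.3 0 0.167;-20.8 -21.3 0 0.167;-20.8 -21.3 0 0.167;-20.8 -21.3 0 0.167;-20.8 -21.3 0 0.173;0 0 0 0;0 0 0 0'
python3 -m pendant '0 0 -20 0;0 0 -20 0;0 0 -15 0;0 0 -10 0;0 0 0 0;0 0 0 0'
python3 -m pendant '0 0 0 0;0 0 0 0;0 0 0 0;0 0 0 0' 0 25
python3 -m pendant '0 0 0 -0.13;0 0 0 -0.13;0 0 0 -0.13;0 0 0 -0.13;0 0 0 -0.13;0 0 0 -0.13;0 0 0 -0.08;0 0 0 0'
python3 -m pendant '0 0 0 -0.04;0 0 0 -0.04;0 0 0 0;0 0 0 0'
python3 -c "
from h import *
print(sensors.observe()['ft_torque'])"
```

```text
time_s: 82.28
eef_pos: [451.9, 12.6, 200.8]
tcp_rot: [3.141, -0.0, 2.205]
force: [0.2, -0.3, 0.2]
gripper_width: 40.0
finger_force: 0.0
time_s: 83.02
eef_pos: [452.4, 12.1, 136.4]
tcp_rot: [3.141, 0.001, 2.206]
force: [1.0, 0.2, 0.1]
gripper_width: 40.0
finger_force: 0.0
time_s: 83.52
eef_pos: [452.6, 12.4, 136.6]
tcp_rot: [3.14, 0.001, 2.206]
force: [1.6, 0.3, 3.6]
gripper_width: 11.1
finger_force: 24.5
time_s: 84.52
eef_pos: [453.4, 12.6, 136.6]
tcp_rot: [3.138, -0.001, 1.347]
force: [3.2, 1.8, 2.5]
gripper_width: 10.9
finger_force: 24.4
time_s: 85.02
eef_pos: [453.6, 13.0, 136.6]
tcp_rot: [3.138, -0.002, 1.265]
force: [6.1, 3.4, 1.1]
gripper_width: 11.2
finger_force: 24.5
[ 0.66240406 -1.21852734 -0.01863862]
```

```bash
for i in 1 2; do python3 -m pendant '0 0 0 -0.04;0 0 0 0;0 0 0 0' >/dev/null
python3 -c "
from h import *
s=sensors.observe();print(s['ft_torque'],s['tcp_rot'])"; done
```

```text
[ 0.71544133 -1.25538054  0.19030482] [ 3.13789835e+00 -2.44554691e-03  1.22644432e+00]
[ 0.60181872 -1.2098103   0.55803317] [ 3.13791212e+00 -2.05333620e-03  1.18833494e+00]
```

```bash
python3 -m pendant '0 0 0 0;0 0 0 0' 40 >/dev/null
python3 -m pendant '0 0 15 0;0 0 25 0;0 0 25 0;0 20 20 0;0 50 20 0;0 55 0 0;0 55 0 0;0 55 0 0' 
python3 -m pendant '0 50 0 0;0 0 0 0;0 0 0 0'
python3 wing.py 20
python3 - <<'E'
from h import *
a=load('scene0');b=load('scene20')
g=lambda c:cv2.cvtColor(c['image'],cv2.COLOR_RGB2GRAY).astype(int)
d=(abs(g(a)-g(b))>30).astype(np.uint8); n,l,st,ce=cv2.connectedComponentsWithStats(d)
print([(st[i].tolist()) for i in range(1,n) if st[i,4]>8])
E
```

```text
time_s: 87.02
eef_pos: [451.6, 248.4, 242.1]
tcp_rot: [3.141, -0.0, 1.185]
force: [1.2, -0.7, -0.0]
gripper_width: 40.1
finger_force: 0.0
time_s: 87.4
eef_pos: [451.9, 296.1, 241.4]
tcp_rot: [3.141, 0.001, 1.185]
force: [0.3, 0.1, -0.9]
gripper_width: 39.8
finger_force: 0.0
top fl 31 [471.1 153.3] chamber xy -54.8 71.5 q -1.52 len 43.0
top fr 28 [450.8  10.7] chamber xy -55.2 -72.5 q -1.53 len 43.0
top bl 34 [575.3 137.6] chamber xy 50.6 70.2 q -1.56 len 40.0
top br 39 [556.   -3.1] chamber xy 50.8 -71.8 q -1.5 len 41.0
scene fl 57 [471.3 146.2] chamber xy -53.5 64.4 q -1.33 len 59.0
scene fr 74 [450.7   4.3] chamber xy -54.4 -78.9 q -1.33 len 55.0
scene bl 60 [575.2 131. ] chamber xy 51.4 63.7 q -1.25 len 58.0
scene br 84 [554.7 -12.7] chamber xy 50.9 -81.4 q -1.27 len 54.0
[[9, 0, 12, 18, 56], [44, 0, 4, 4, 10], [86, 0, 171, 99, 7158], [86, 9, 29, 4, 78], [82, 15, 19, 101, 320], [20, 25, 4, 7, 11], [27, 62, 4, 7, 13], [95, 64, 39, 86, 1822], [28, 72, 6, 17, 35], [33, 94, 3, 12, 18], [212, 98, 56, 81, 2183], [35, 107, 4, 9, 13], [49, 114, 12, 3, 25], [62, 114, 9, 2, 13], [95, 115, 10, 47, 133], [30, 119, 9, 6, 34], [44, 121, 42, 5, 109], [73, 160, 3, 7, 9], [50, 164, 8, 53, 103], [99, 171, 3, 18, 35], [269, 174, 110, 102, 5037], [265, 192, 2, 5, 9], [101, 197, 1, 12, 12], [101, 210, 1, 9, 9], [58, 224, 26, 8, 79], [52, 232, 40, 19, 154], [338, 296, 21, 16, 203], [389, 342, 26, 17, 265]]
```

```bash
python3 -c "
from bench import finish_job
print(finish_job())"
```

```text
the job is handed in; nothing more can be done
None
```

The job is handed in, at about 87 s of the 208 s allowed: both ceramic blocks are in the chamber, the cover is shut, and all four screws are tightened in cross order over two rounds to the stop. The tweezers hang back in their stand, though I confirmed that last state only by comparing camera images, not by viewing a picture.

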